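# Load the shaker, set its speed wheels to 180 and start it

## Task

Load every slide cassette lying on the bench onto the shaker, one to a bay: lay it flat on the platform, window up, and slide it back under the bay's spring clip (its edge lifts the clip) until it sits squarely against the back stop. Roll the three speed thumbwheels so that they read 1 8 0 straight up, and when everything is loaded and set, press the green start button and let go; leave the cassettes clipped, the speed set, and the flasks and bottle where they stand.

Things in the scene. Friction and masses are not known exactly. Their poses are not given: they have to be found in the camera images.
- shaker: White bench-top orbital shaker, 320 (x) x 360 (y) x 112 high, fixed. Origin on the bench under its middle; +x from its front (console, robot's side) to its back. Console x -170 to -45, top z = 60. Bare flat aluminium platform x -55 to 150, y -175 to 175, top z = 85, no side rails. Steel back stop across it: face at x = 120, 10 high; behind it the clip rail, 18 high. Four bays, a clip each.
- lane1 (a point): Where the centre of a cassette lies when fully home in bay 1, the leftmost (+y). Fixed to the shaker, axes as shaker: 60 mm in front (-x) of the back stop's face, 6 mm above the platform. Bays are 86 mm apart, outlined by blue lines running front to back.
- lane2 (a point): Where the centre of a cassette lies when fully home in bay 2. Fixed to the shaker, axes as shaker: 60 mm in front (-x) of the back stop's face, 6 mm above the platform. Bays are 86 mm apart, outlined by blue lines running front to back.
- lane3 (a point): Where the centre of a cassette lies when fully home in bay 3. Fixed to the shaker, axes as shaker: 60 mm in front (-x) of the back stop's face, 6 mm above the platform. Bays are 86 mm apart, outlined by blue lines running front to back.
- lane4 (a point): Where the centre of a cassette lies when fully home in bay 4, the rightmost (-y). Fixed to the shaker, axes as shaker: 60 mm in front (-x) of the back stop's face, 6 mm above the platform. Bays are 86 mm apart, outlined by blue lines running front to back.
- clip1 (a joint): Lift of bay 1's sprung steel leaf clip, rad: 0 down, about 0.2 on a cassette. 36 mm wide, hinged behind the back stop; above the platform: slopes down forwards to a bend 5 mm up, 22 mm before the stop's face, then its lip flares up to 17 mm, 58 mm before the face. A flat cassette slid to +x meets the lip and lifts it with its edge (4 to 8 N push); the clip then presses with 2 to 3 N.
- clip2 (a joint): Lift of bay 2's clip, like clip1.
- clip3 (a joint): Lift of bay 3's clip, like clip1.
- clip4 (a joint): Lift of bay 4's clip, like clip1.
- hundreds (a joint): Hundreds thumbwheel (left, +y), rad: 0 when its 0 is straight up, +0.628 per digit as its top is rolled away from the operator (to the shaker's +x); 2 pi more or less shows the same digit. Turns endlessly both ways, no clicks, stays where left (friction 0.035 N m). Ten white facets with black numerals 0 to 9, facet 0 red and 5 blue, grey ribs 2.5 mm high between. The facet straight up is the digit set.
- tens (a joint): Tens thumbwheel (middle), rad: 0 when its 0 is straight up, +0.628 per digit as its top is rolled away from the operator (to the shaker's +x); 2 pi more or less shows the same digit. Turns endlessly both ways, no clicks, stays where left (friction 0.035 N m). Ten white facets with black numerals 0 to 9, facet 0 red and 5 blue, grey ribs 2.5 mm high between. The facet straight up is the digit set.
- units (a joint): Units thumbwheel (right, -y), rad: 0 when its 0 is straight up, +0.628 per digit as its top is rolled away from the operator (to the shaker's +x); 2 pi more or less shows the same digit. Turns endlessly both ways, no clicks, stays where left (friction 0.035 N m). Ten white facets with black numerals 0 to 9, facet 0 red and 5 blue, grey ribs 2.5 mm high between. The facet straight up is the digit set.
- hundreds_axle (a point): Centre of the hundreds thumbwheel, on its axle (along y), z = 57 mm; axes as shaker. Wheel 56 mm across, 18 wide, flat sides; exposed above the console (z = 60), top at z = 85. Next wheel's axle centre is 50 mm along y (32 mm between sides).
- tens_axle (a point): Centre of the tens thumbwheel, on its axle (along y), z = 57 mm; axes as shaker. Wheel 56 mm across, 18 wide, flat sides; exposed above the console (z = 60), top at z = 85. Next wheel's axle centre is 50 mm along y (32 mm between sides).
- units_axle (a point): Centre of the units thumbwheel, on its axle (along y), z = 57 mm; axes as shaker. Wheel 56 mm across, 18 wide, flat sides; exposed above the console (z = 60), top at z = 85. Next wheel's axle centre is 50 mm along y (32 mm between sides).
- start (a joint): Green start button at the right end of the console, m: 0 out, 0.006 fully pressed (5 N); springs back when let go. It starts the run once pressed more than 4 mm.
- start_top (a point): Centre of the top face of the green start button, 28 mm across, z = 82 mm, in a grey round housing 44 mm across whose top is at z = 72; pressed straight down.
- cassette1_mid (a point): Sealed slide cassette, one of three or four alike: stiff flat dark-blue aluminium box 120 long (its x) x 50 wide (its y) x 12 thick, 0.12 to 0.22 kg, clear window and four flat steel screws on top. Point: its centre, 6 mm over its underside. Either end may lead. Starts flat, window up, on the bench (z = 0) right of the shaker, length within 0.4 rad of x. None if absent.
- cassette2_mid (a point): Sealed slide cassette, one of three or four alike: stiff flat dark-blue aluminium box 120 long (its x) x 50 wide (its y) x 12 thick, 0.12 to 0.22 kg, clear window and four flat steel screws on top. Point: its centre, 6 mm over its underside. Either end may lead. Starts flat, window up, on the bench (z = 0) right of the shaker, length within 0.4 rad of x. None if absent.
- cassette3_mid (a point): Sealed slide cassette, one of three or four alike: stiff flat dark-blue aluminium box 120 long (its x) x 50 wide (its y) x 12 thick, 0.12 to 0.22 kg, clear window and four flat steel screws on top. Point: its centre, 6 mm over its underside. Either end may lead. Starts flat, window up, on the bench (z = 0) right of the shaker, length within 0.4 rad of x. None if absent.
- cassette4_mid (a point): Sealed slide cassette, one of three or four alike: stiff flat dark-blue aluminium box 120 long (its x) x 50 wide (its y) x 12 thick, 0.12 to 0.22 kg, clear window and four flat steel screws on top. Point: its centre, 6 mm over its underside. Either end may lead. Starts flat, window up, on the bench (z = 0) right of the shaker, length within 0.4 rad of x. None if absent.
- flask1_mid (a point): Bystander: conical glass flask with a white cap, 82 mm wide, 124 mm high, left of the shaker; point 50 mm up its axis.
- flask2_mid (a point): Bystander: a second conical flask like the first.
- bottle_mid (a point): Bystander: white plastic bottle with a red cap, 64 mm wide, 170 mm high, left of the shaker; point half-way up.
Things that resemble listed ones, but are neither listed nor needed, are in the scene too. What is shaped like the part that bears cassette4_mid but orange or yellow is not meant.

How it is judged:
On the way, in this order (a step that is already met when the one before it is completed fails the run):
1. every cassette present is home under a clip and the wheels read 1 8 0, in whatever order this is done (((x of cassette1_mid in the frame of lane1 above -0.008 m and y of cassette1_mid in the frame of lane1 between -0.015 and 0.015 m and z of cassette1_mid in the frame of lane1 between -0.004 and 0.004 m) or (x of cassette1_mid in the frame of lane2 above -0.008 m and y of cassette1_mid in the frame of lane2 between -0.015 and 0.015 m and z of cassette1_mid in the frame of lane2 between -0.004 and 0.004 m) or (x of cassette1_mid in the frame of lane3 above -0.008 m and y of cassette1_mid in the frame of lane3 between -0.015 and 0.015 m and z of cassette1_mid in the frame of lane3 between -0.004 and 0.004 m) or (x of cassette1_mid in the frame of lane4 above -0.008 m and y of cassette1_mid in the frame of lane4 between -0.015 and 0.015 m and z of cassette1_mid in the frame of lane4 between -0.004 and 0.004 m)) and angle between each of cassette1_mid, cassette2_mid, cassette3_mid, cassette4_mid's own z axis and vertical below 0.09 rad and angle between the x axis of each of cassette1_mid, cassette2_mid, cassette3_mid, cassette4_mid and the x axis of shaker, either way round below 0.14 rad and ((x of cassette2_mid in the frame of lane1 above -0.008 m and y of cassette2_mid in the frame of lane1 between -0.015 and 0.015 m and z of cassette2_mid in the frame of lane1 between -0.004 and 0.004 m) or (x of cassette2_mid in the frame of lane2 above -0.008 m and y of cassette2_mid in the frame of lane2 between -0.015 and 0.015 m and z of cassette2_mid in the frame of lane2 between -0.004 and 0.004 m) or (x of cassette2_mid in the frame of lane3 above -0.008 m and y of cassette2_mid in the frame of lane3 between -0.015 and 0.015 m and z of cassette2_mid in the frame of lane3 between -0.004 and 0.004 m) or (x of cassette2_mid in the frame of lane4 above -0.008 m and y of cassette2_mid in the frame of lane4 between -0.015 and 0.015 m and z of cassette2_mid in the frame of lane4 between -0.004 and 0.004 m)) and ((x of cassette3_mid in the frame of lane1 above -0.008 m and y of cassette3_mid in the frame of lane1 between -0.015 and 0.015 m and z of cassette3_mid in the frame of lane1 between -0.004 and 0.004 m) or (x of cassette3_mid in the frame of lane2 above -0.008 m and y of cassette3_mid in the frame of lane2 between -0.015 and 0.015 m and z of cassette3_mid in the frame of lane2 between -0.004 and 0.004 m) or (x of cassette3_mid in the frame of lane3 above -0.008 m and y of cassette3_mid in the frame of lane3 between -0.015 and 0.015 m and z of cassette3_mid in the frame of lane3 between -0.004 and 0.004 m) or (x of cassette3_mid in the frame of lane4 above -0.008 m and y of cassette3_mid in the frame of lane4 between -0.015 and 0.015 m and z of cassette3_mid in the frame of lane4 between -0.004 and 0.004 m)) and ((x of cassette4_mid in the frame of lane1 above -0.008 m and y of cassette4_mid in the frame of lane1 between -0.015 and 0.015 m and z of cassette4_mid in the frame of lane1 between -0.004 and 0.004 m) or (x of cassette4_mid in the frame of lane2 above -0.008 m and y of cassette4_mid in the frame of lane2 between -0.015 and 0.015 m and z of cassette4_mid in the frame of lane2 between -0.004 and 0.004 m) or (x of cassette4_mid in the frame of lane3 above -0.008 m and y of cassette4_mid in the frame of lane3 between -0.015 and 0.015 m and z of cassette4_mid in the frame of lane3 between -0.004 and 0.004 m) or (x of cassette4_mid in the frame of lane4 above -0.008 m and y of cassette4_mid in the frame of lane4 between -0.015 and 0.015 m and z of cassette4_mid in the frame of lane4 between -0.004 and 0.004 m)) and (value of joint hundreds between -5.87487 and -5.43487 rad or value of joint hundreds between 0.408319 and 0.848319 rad or value of joint hundreds between 6.6915 and 7.1315 rad) and (value of joint tens between -1.47664 and -1.03664 rad or value of joint tens between 4.80655 and 5.24655 rad or value of joint tens between 11.0897 and 11.5297 rad) and (value of joint units between -6.50319 and -6.06319 rad or value of joint units between -0.22 and 0.22 rad or value of joint units between 6.06319 and 6.50319 rad)), for 0.2 s.
2. then the start button is pressed (value of joint start above 0.004 m), for 0.05 s.
At the end, for the whole second after the job is handed in: Each cassette present lies at rest, flat, window up, under the clip of a bay of its own: within 8 mm of the back stop, 15 mm of the bay's middle line and 0.14 rad of square; the wheels show 1, 8, 0 straight up within 0.22 rad; start has been pressed and is out again (all of step 1 and linear speed of each of cassette1, cassette2, cassette3, cassette4 below 0.02 m/s and value of joint start below 0.002 m); the robot touches nothing.
It fails at once if flask1 is knocked more than 30 mm away or tipped (distance of flask1_mid from where it was at the start of the episode above 0.03 m or angle between flask1_mid's own z axis and vertical above 0.5 rad).
It fails at once if flask2 is knocked more than 30 mm away or tipped (distance of flask2_mid from where it was at the start of the episode above 0.03 m or angle between flask2_mid's own z axis and vertical above 0.5 rad).
It fails at once if bottle is knocked more than 30 mm away or tipped (distance of bottle_mid from where it was at the start of the episode above 0.03 m or angle between bottle_mid's own z axis and vertical above 0.5 rad).
Of cassette1, cassette2, cassette3, cassette4 only 3 to 4 are there at a start; the rules pass over those that are not, and their reading is None.
At some moment in a run one of cassette1, cassette2, cassette3, cassette4 may be knocked a few centimetres aside while the robot is not near it.
Once in a run the grip may slacken for a moment while it holds something.
It also fails if it takes over 208 s, if anything falls off the work surface, if the arm or the gripper's body presses on something with over 40 N, if the wrist force passes 120 N, or if a joint passes its speed limit or range.

## Robot

A 6-joint arm with a two-finger parallel gripper is mounted at the origin on the work surface. World frame = base frame: x ahead of the robot, y to its left, z up, the work surface at z = 0. Lengths are in m, angles in rad, forces in N, time in s.
With the tool pointing down it reaches from about 0.3 to 0.775 m from the base axis. Payload 14.6 kg.
Tool frame: the origin (TCP) lies at the centre of the arm's flange, where the gripper is bolted on; the fingertips stand 199 mm ahead of it and the grasp point (between the pads) lies ctrl.tcp_to_grasp ahead of it (ctrl.tcp_to_grasp is the distance from the TCP to the grasp point, in m); z points along the fingers, y is the line along which they close (so a half turn about z gives the same grasp; the last joint's range is limited). The gripper opens to 94 mm and grips with 3 to 60 N. Pads are 16 mm wide; open, the fingers measure 119 mm over their backs; the gripper's body (75 mm by 177 mm) begins 78 mm behind the grasp point.
Start: joints at [1.206, 0.3, 1.521, -0, 1.321, -0.067], TCP at [0.161, 0.526, 0.405] pointing down, gripper open.
Joint ranges: [-3.03, 3.03], [-0.79, 2.21], [0.23, 2.52], [-1.04, 4.18], [0, 3.07], [-2.55, 2.55]. Speed limits (rad/s): [2.22, 2.22, 2.57, 3.14, 3.14, 3.14].

## Interface

Orientations are given as [roll, pitch, yaw] about the fixed x, y, z axes, in that order (R = Rz(yaw) Ry(pitch) Rx(roll)).
In Python, from station import ctrl gives the robot as it stands. The module is installed in compiled form; this text tells all that it offers.
- The arm moves only by the shell command python3 -m jog 'ROWS' [OPENING] [FORCE]. ROWS is JSON, a list of rows, each a list of 6 numbers: the shift along the tool's x, y, z in cm, then the turn, a rotation vector about the tool's x, y, z in rad. In form: [[tx, ty, tz, ax, ay, az], ...]. A call has 1 to 8 rows; each row is the pose to reach, as a shift and turn from the pose commanded when the call began, along the tool's axes at that moment; what a row does not reach only later rows make up. A row lasts 1/10 s, in which the tool goes at most 50 mm and 8.59 degrees, less where a joint would pass 70% of its speed; a pose out of reach is approached as far as the arm can. A call with a gripper value outside its range is refused whole. OPENING is the opening in per cent of the stroke, from 0 (shut) to 100 (fully open), set as the call begins (- or left out, the last holds). The fingers move at their own pace and stop on an object; FORCE is the grip in N (left out, the last holds). Time passes only in rows, so rows that repeat a pose let the fingers close. It gives the time, the measured TCP pose, the force, the opening and the grip force at its end, in the units of the state.
- ctrl.get_obs(): the state, without advancing time (a new reading comes with each control period).
- ctrl.camera(name): name is "side" or "top"; returns a dict with "img" (384x512x3 uint8, blue, green, red), "intrinsics" (3x3 intrinsics, pixels), "k1" (the pictures are not rectified: a ray, as slopes to the right and down, at radius r is drawn at 1 + k1 r^2 times it, then the intrinsics apply), "R" (3x3) and "t" (3): a world point X has camera coordinates R X + t. Camera axes: x right, y down, z forward; pixel columns grow to the right and rows downward; lengths in m; the calibration is good to about 2 mm. A picture is of the moment at which its call begins. There is no depth.
- ctrl.hand_in(): hands the job in; it is judged then, once.
The state is a dict: "time_s": time; "qpos": joint angles; "joint_vel": joint speeds; "tau": joint torques, N m; "ee_pos": TCP position; "eef_rot": TCP orientation; "force": force on the tool from outside, world axes, zero at the start; "moment": the same for the moment, N m; "grip_width": finger opening in m; "grip_force": force on a finger pad.
Only numpy, scipy, OpenCV 4.12 (cv2) and the standard library are available. Lean on these libraries where they do the work, as an engineer would, in place of code of your own. Each camera call takes 0.05 s, during which the arm holds its last target. There are 200 camera calls.

## Working session

There is one attempt and no reset: what is moved stays moved. The work goes in short steps, Python scripts to look and compute and a shell command to move; the robot and the scene stay as the last step left them, time stands still between calls to the robot, and variables do not carry over. Pictures are saved under pics/ and viewed, at most 14 in all, crops included, and the job is handed in when it is done.

```bash
mkdir -p pics; cat > h.py <<'E'
import numpy as np, cv2
from station import ctrl
from scipy.spatial.transform import Rotation as Ro
def cam(n,save=None):
    c=ctrl.camera(n)
    if save: cv2.imwrite('pics/'+save,c['img'])
    return c
def ray(c,u,v):
    K=np.array(c['intrinsics']);d=np.array([(u-K[0,2])/K[0,0],(v-K[1,2])/K[1,1]]);s=d.copy()
    for _ in range(20): s=d/(1+c['k1']*(s@s))
    R=np.array(c['R']);t=np.array(c['t'])
    return -R.T@t, R.T@np.array([s[0],s[1],1])
def onz(c,u,v,z):
    o,d=ray(c,u,v); return o+d*(z-o[2])/d[2]
def proj(c,X):
    p=np.array(c['R'])@np.array(X)+np.array(c['t']);s=p[:2]/p[2];s=s*(1+c['k1']*(s@s));K=np.array(c['intrinsics'])
    return np.array([K[0,0]*s[0]+K[0,2],K[1,1]*s[1]+K[1,2]])
E
python3 - <<'E'
from h import *
for n in('top','side'):
    c=cam(n,n+'0.png'); print(n,c['intrinsics'],c['k1'],-np.array(c['R']).T@c['t'],np.array(c['R']).round(2).tolist())
o=ctrl.get_obs(); print(o, ctrl.tcp_to_grasp)
E
```

```text
top [[401.57257951   0.         251.40552822]
 [  0.         401.57257951 194.56186973]
 [  0.           0.           1.        ]] 0.02552623748675989 [0.43949807 0.01882034 1.38849546] [[0.03, -1.0, -0.01], [-1.0, -0.03, -0.06], [0.06, 0.01, -1.0]]
side [[480.13432585   0.         252.17739036]
 [  0.         480.13432585 183.69776118]
 [  0.           0.           1.        ]] -0.15576968733087532 [0.10046376 1.16434571 0.93232325] [[-0.94, -0.34, -0.02], [-0.18, 0.53, -0.83], [0.29, -0.78, -0.56]]
{'time_s': 0.1, 'qpos': array([ 1.20637390e+00,  3.00443936e-01,  1.52150513e+00, -1.39662449e-05,
        1.32066289e+00, -6.65915211e-02]), 'joint_vel': array([-0.00121047, -0.00179764, -0.00078696, -0.00020824,  0.00186311,
        0.00074605]), 'tau': array([ 4.33881840e-03, -5.32650054e+01, -3.53280008e+01,  7.10225408e-02,
        2.35884462e-02, -1.00901232e-04]), 'ee_pos': array([0.16138877, 0.52576954, 0.40413325]), 'eef_rot': array([-3.14057471e+00, -5.43284634e-05,  2.84376519e+00]), 'force': array([ 0.17785183, -0.20914046,  0.03589238]), 'moment': array([-0.02139088,  0.0127961 , -0.00727727]), 'grip_force': 0.0, 'grip_width': 0.09378970733492968} 0.1804
```

View pics/top0.png

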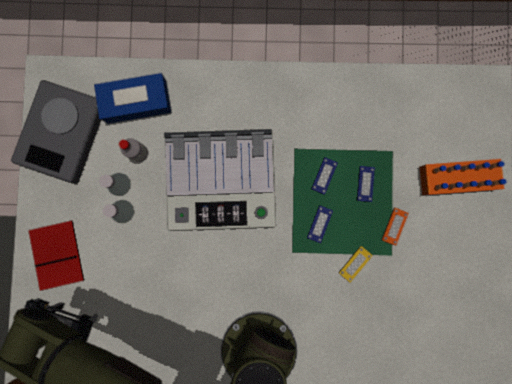

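View pics/side0.png

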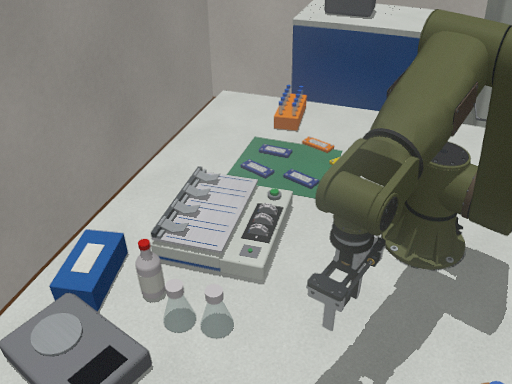

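The top view shows three blue cassettes at about (325,176), (366,184) and (319,224), plus orange and yellow decoys. The shaker spans columns 165–275 and rows 130–230, with wheels at (205/221/237, 214) and the button at (261,212). Next I'll measure these and enlarge the wheels.

```bash
cat >> h.py <<'E'
def cassettes(c,roi=(285,140,400,260),z=0.012,show=True):
    im=c['img'];x0,y0,x1,y1=roi
    hsv=cv2.cvtColor(im,cv2.COLOR_BGR2HSV)
    m=cv2.inRange(hsv,(108,90,30),(130,255,200)); k=np.zeros_like(m);k[y0:y1,x0:x1]=m[y0:y1,x0:x1]
    k=cv2.morphologyEx(k,cv2.MORPH_CLOSE,np.ones((5,5)))
    out=[]
    for q in cv2.findContours(k,cv2.RETR_EXTERNAL,cv2.CHAIN_APPROX_NONE)[0]:
        if cv2.contourArea(q)<150: continue
        P=np.array([onz(c,*p,z)[:2] for p in q[:,0].astype(float)],np.float32)
        (cx,cy),(w,h),a=cv2.minAreaRect(P*1000)
        if w<h: w,h,a=h,w,a+90
        a=(a+90)%180-90
        out.append((cx,cy,w,h,a)); 
        if show: print('cass mm',np.round(out[-1],1))
    return out
E
python3 - <<'E'
from h import *
c=cam('top');s=cam('side')
cassettes(c)
def blob(c,lo,hi,roi,n):
    x0,y0,x1,y1=roi;hsv=cv2.cvtColor(c['img'],cv2.COLOR_BGR2HSV)[y0:y1,x0:x1]
    m=cv2.inRange(hsv,lo,hi);q=max(cv2.findContours(m,0,1)[0],key=cv2.contourArea)
    (cx,cy),wh,a=cv2.minAreaRect(q);print(n,cx+x0,cy+y0,wh);return cx+x0,cy+y0
t=blob(c,(45,80,40),(85,255,255),(250,200,275,225),'btn');print(onz(c,*t,.082))
t2=blob(s,(45,80,40),(85,255,255),(262,183,288,202),'btn s');print(onz(s,*t2,.082))
# console + platform outline: white mask
g=cv2.resize(c['img'][120:240,155:285],None,fx=6,fy=5,interpolation=cv2.INTER_CUBIC)
w=cv2.resize(s['img'][180:260,225:305],None,fx=7,fy=7,interpolation=cv2.INTER_CUBIC)
w2=cv2.resize(c['img'][195:235,190:275],None,fx=9,fy=9,interpolation=cv2.INTER_CUBIC)
cv2.imwrite('pics/g.png',g)
v=np.zeros((600,800,3),np.uint8);v[:560,:560]=w;cv2.imwrite('pics/w.png',v[:,:560]);cv2.imwrite('pics/w2.png',w2)
E
```

```text
cass mm [ 429.  -196.5  118.4   49.5  -19.5]
cass mm [ 571.4 -350.5  118.4   49.4   -4.2]
cass mm [ 595.1 -208.9  118.7   48.6  -21. ]
btn 260.70000076293945 212.10000038146973 (7.602630138397217, 7.602630138397217)
[0.46226207 0.00587347 0.082     ]
btn s 274.5 189.0 (12.0, 25.0)
[ 0.46366921 -0.00469811  0.082     ]
```

View pics/g.png

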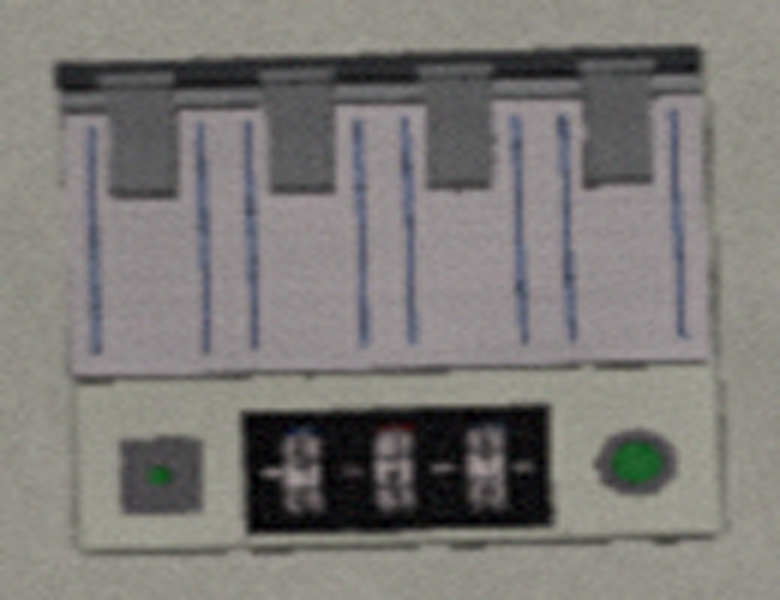

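View pics/w.png

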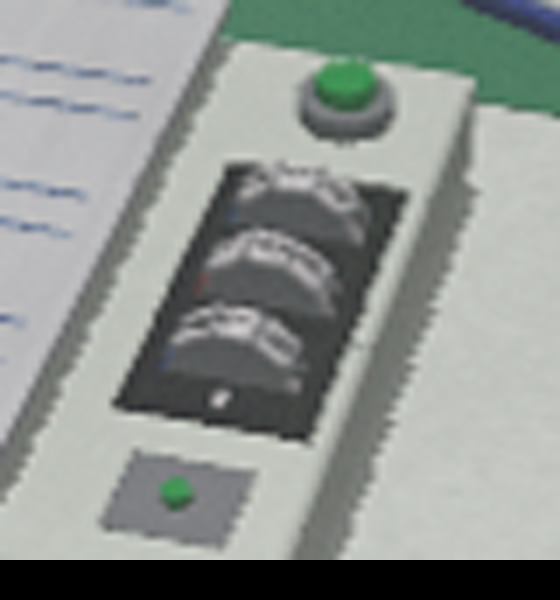

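The enlarged pictures show the coloured facets at the far (+x) edge: blue on the hundreds and units wheels, red on the tens. The bays and clips are clear. Next I'll fit the shaker's pose and the wheel positions.

```bash
python3 - <<'E'
from h import *
c=cam('top');im=c['img'];hsv=cv2.cvtColor(im,cv2.COLOR_BGR2HSV)
m=cv2.inRange(hsv,(100,60,30),(130,255,255));m[:138]=0;m[192:]=0;m[:,:163]=0;m[:,274:]=0
n,l,st,ce=cv2.connectedComponentsWithStats(m)
L=[]
for i in range(1,n):
    if st[i,4]<12: continue
    v,u=np.nonzero(l==i);P=np.array([onz(c,a,b,.085)[:2] for a,b in zip(u,v)])
    s=np.polyfit(P[:,0],P[:,1],1);L.append((P[:,1].mean(),s[0],P[:,0].min(),P[:,0].max(),np.polyval(s,.55),len(P)))
L.sort(reverse=True)
for q in L: print(np.round(q,4))
# vertical-profile edges along mid lines between bays, gray
g=cv2.cvtColor(im,cv2.COLOR_BGR2GRAY).astype(int)
for u in (176,192,216,246,262): print(u,g[126:236,u].tolist())
b=cv2.inRange(hsv,(0,0,0),(180,255,60));b[:196]=0;b[232:]=0;b[:,:190]=0;b[:,250:]=0
P=np.array([onz(c,a,d,.06)[:2] for d,a in zip(*np.nonzero(b))],np.float32)
print(cv2.minAreaRect(P*1000))
for k in (205,221,237):
  print(k);print(im[198:232,k-3:k+4].mean(1).astype(int).tolist())
cv2.imwrite('pics/w2.png',cv2.resize(im[198:232,190:255],None,fx=12,fy=12,interpolation=cv2.INTER_CUBIC))
E
```

```text
176 [142, 140, 146, 143, 149, 137, 81, 41, 56, 92, 83, 74, 83, 87, 90, 87, 88, 88, 82, 88, 87, 86, 97, 90, 93, 92, 92, 89, 95, 90, 95, 87, 65, 77, 130, 140, 140, 132, 141, 142, 138, 140, 137, 138, 138, 142, 140, 143, 137, 138, 143, 142, 142, 133, 139, 135, 140, 137, 141, 148, 137, 141, 141, 139, 136, 145, 141, 146, 139, 99, 135, 146, 144, 147, 145, 148, 144, 142, 147, 148, 146, 126, 84, 65, 75, 78, 72, 72, 70, 74, 73, 71, 70, 72, 70, 76, 88, 137, 149, 154, 153, 154, 153, 123, 95, 133, 148, 146, 142, 139]
192 [145, 149, 147, 140, 139, 114, 58, 37, 48, 43, 26, 57, 96, 108, 89, 76, 126, 141, 139, 141, 139, 139, 143, 141, 137, 139, 141, 134, 146, 146, 143, 143, 140, 143, 146, 144, 141, 143, 140, 144, 140, 144, 150, 141, 142, 142, 136, 139, 139, 140, 138, 143, 141, 142, 141, 142, 138, 145, 145, 147, 139, 139, 144, 142, 138, 140, 144, 135, 101, 87, 130, 143, 142, 144, 145, 148, 146, 142, 148, 149, 149, 148, 144, 150, 144, 148, 149, 152, 147, 147, 150, 154, 145, 150, 153, 153, 153, 152, 153, 153, 150, 146, 137, 104, 104, 133, 141, 144, 146, 147]
216 [144, 148, 151, 144, 103, 56, 41, 50, 41,
[... 2431 characters left out ...]
0, 79, 86], [81, 79, 85], [54, 53, 56], [27, 25, 26], [16, 14, 16], [13, 11, 12], [30, 31, 30], [81, 88, 90], [125, 133, 135], [102, 109, 111], [85, 90, 93], [126, 133, 136], [139, 146, 149]]
237
[[140, 150, 150], [143, 153, 154], [128, 137, 138], [62, 66, 67], [14, 15, 14], [12, 9, 11], [27, 22, 21], [53, 47, 46], [66, 64, 68], [71, 70, 75], [65, 65, 70], [60, 59, 63], [57, 55, 59], [78, 79, 84], [98, 97, 104], [105, 105, 113], [99, 99, 106], [80, 78, 83], [68, 66, 71], [68, 66, 73], [67, 67, 72], [68, 68, 75], [58, 56, 59], [41, 42, 43], [24, 23, 25], [14, 11, 13], [13, 12, 11], [62, 65, 66], [130, 140, 141], [117, 126, 127], [81, 87, 88], [110, 117, 118], [133, 141, 144], [136, 143, 146]]
```

View pics/w2.png

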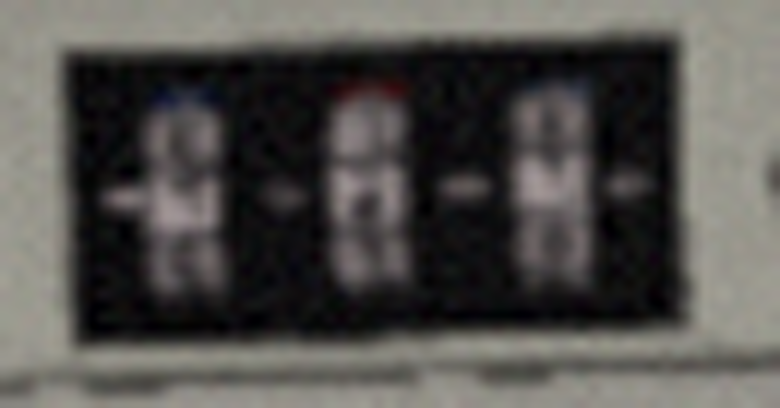

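The pointers and numerals read 7, 2, 7: hundreds shows 6/7/8 with blue 5 on top, tens shows 1/2/3 with red 0, and units shows 6/7/8. So the rolls are hundreds +4 digits, tens −4 and units +3. Next I'll turn these pixels into the shaker frame.

```bash
python3 - <<'E'
from h import *
c=cam('top')
L=[((92,128),(96,352)),((200,124),(206,352)),((249,122),(255,348)),((357,120),(365,346)),((407,118),(413,342)),((516,116),(525,342)),((563,116),(572,340)),((674,110),(683,336))]
g=lambda p:(155+(p[0]+.5)/6-.5,120+(p[1]+.5)/5-.5)
T=np.array([onz(c,*g(a),.085)[:2] for a,b in L]);B=np.array([onz(c,*g(b),.085)[:2] for a,b in L])
d=T-B;yaw=np.arctan2(d[:,1],d[:,0]);print('yaw deg',np.degrees(yaw).round(2))
s=np.polyfit(T[:,1],T[:,0],1);print('across yaw',np.degrees(-np.arctan(s[0])))
f=np.array([onz(c,u,v,.085)[:2] for u,v in((176,194.5),(192,193.6),(216,193.2),(246,192.3),(262,191.6))])
p=np.polyfit(f[:,1],f[:,0],1);print('front edge yaw',np.degrees(-np.arctan(p[0])))
# stop face / rail: rail back top edge z .103 at row dark start; console front x=-170,z=.06
h=np.array([onz(c,u,v,.06)[:2] for u,v in((176,228.8),(192,228.5),(216,228.),(246,227.7),(262,226.3))])
th=np.radians(3.3);ex=np.array([np.cos(th),np.sin(th)]);ey=np.array([-ex[1],ex[0]])
mid=(T+B)/2
yc=(mid@ey);print('lines y',(yc*1000).round(1),'mean',yc.mean())
xf=(f@ex+.055);xh=h@ex+.17;print('ox from platform',xf.round(4),'console',xh.round(4))
print('lane y', (yc.reshape(4,2).mean(1)-yc.mean()).round(4))
ox=xf.mean();print('origin',ox*ex+yc.mean()*ey,'T/B x',((T@ex).mean()-ox).round(4),((B@ex).mean()-ox).round(4))
O=ox*ex+yc.mean()*ey
for n,u,v in(('H',205.4,214.6),('T',220.7,214.2),('U',236.1,213.6)):
    w=onz(c,u-.46,v-.2,.083)[:2];print(n,w.round(4),((w-O)@ex).round(4),((w-O)@ey).round(4))
for q in((112,198),(285,194),(465,186),(628,184)):
    w=onz(c,190+(q[0]+.5)/12-.5,198+(q[1]+.5)/12-.5,.06)[:2];print('mark',((w-O)@ex).round(4),((w-O)@ey).round(4))
w=onz(c,260.7,212.1,.082)[:2];print('btn',((w-O)@ex).round(4),((w-O)@ey).round(4))
for k,y in enumerate((.129,.043,-.043,-.129)): print('lane',k+1,(O+.06*ex+y*ey).round(4))
E
```

```text
yaw deg [3.08 3.33 3.28 3.55 3.07 3.54 3.49 3.32]
across yaw 3.379395629427909
front edge yaw 3.3007612002849847
lines y [270.3 210.8 184.1 124.6  97.9  37.7  12.1 -48.4] mean 0.1111469254115509
ox from platform [0.5825 0.5838 0.5827 0.5826 0.5832] console [0.5857 0.5851 0.5843 0.5823 0.5853]
lane y [ 0.1294  0.0432 -0.0434 -0.1293]
origin [0.5755944 0.1445201] T/B x 0.1079 -0.0405
H [0.4499 0.1869] -0.1231 0.0495
T [0.4525 0.1372] -0.1233 -0.0003
U [0.4558 0.0872] -0.1229 -0.0504
mark -0.1209 0.0725
mark -0.1213 0.0248
mark -0.1206 -0.0249
mark -0.1214 -0.0699
btn -0.1211 -0.1319
lane 1 [0.6281 0.2768]
lane 2 [0.633  0.1909]
lane 3 [0.638 0.105]
lane 4 [0.6429 0.0192]
```

```bash
cat >> h.py <<'E'
YAW=.0585;ex=np.array([np.cos(YAW),np.sin(YAW)]);ey=np.array([-ex[1],ex[0]]);O=np.array([.5757,.1445])
def sh(x,y): return O+x*ex+y*ey
def plan(xy,z,yaw=np.pi+YAW,tilt=0):
    """tool-frame shift (cm) and rotvec from current measured pose to TCP at xy,z"""
    o=ctrl.get_obs();R0=Ro.from_euler('xyz',o['eef_rot'])
    T=Ro.from_euler('xyz',[np.pi,0,yaw])*Ro.from_rotvec([0,tilt,0])
    d=R0.inv().apply(np.r_[xy,z]-o['ee_pos'])*100
    r=(R0.inv()*T).as_rotvec()
    print('t',round(o['time_s'],2),'shift',d.round(2),'rot',r.round(3));return d,r
E
python3 -c "
from h import *
plan(sh(-.1215,.05),.404)"
```

```text
t 0.3 shift [-37.67 -23.85   0.06] rot [-0.    -0.    -0.356]
```

```bash
python3 -m jog '[[-37.7,-23.8,0,0,0,-0.356],[-37.7,-23.8,0,0,0,-0.356],[-37.7,-23.8,0,0,0,-0.356],[-37.7,-23.8,0,0,0,-0.356],[-37.7,-23.8,0,0,0,-0.356],[-37.7,-23.8,0,0,0,-0.356],[-37.7,-23.8,0,0,0,-0.356],[-37.7,-23.8,0,0,0,-0.356]]' 42 25; python3 -c "
from h import *
plan(sh(-.1215,.05),.300)"
```

```text
time_s: 1.1
ee_pos: [0.4184, 0.226, 0.4049]
eef_rot: [3.141, 0.001, -3.083]
force: [0.7, 0.8, 0.1]
grip_width: 0.0397
grip_force: 0.0
t 1.1 shift [-3.08 -4.06 10.49] rot [ 0.     0.001 -0.   ]
```

```bash
python3 -m jog '[[-3.08,-4.06,10.4,0,0,0],[-3.08,-4.06,10.4,0,0,0],[-3.08,-4.06,10.4,0,0,0],[-3.08,-4.06,10.4,0,0,0],[-3.08,-4.06,10.4,0,0,0]]'; python3 -c "
from h import *
a=np.r_[sh(-.1215,.05),.057];print(a)
for t in (-.628,.628):
  for dd in (.245,.213): plan(a[:2]+dd*np.sin(t)*ex,.057+dd*np.cos(t),tilt=t)"
```

```text
time_s: 1.6
ee_pos: [0.4507, 0.1894, 0.3014]
eef_rot: [3.141, 0.0, -3.084]
force: [0.3, 0.2, 0.5]
grip_width: 0.0393
grip_force: 0.0
[0.45148451 0.18731077 0.057     ]
t 1.6 shift [14.33 -0.22  4.61] rot [ 0.    -0.628 -0.001]
t 1.6 shift [12.45 -0.22  7.2 ] rot [ 0.    -0.628 -0.001]
t 1.6 shift [-14.46  -0.2    4.62] rot [ 0.     0.628 -0.   ]
t 1.6 shift [-12.58  -0.2    7.21] rot [ 0.     0.628 -0.   ]
```

```bash
python3 -m jog '[[14.3,-0.2,4.6,0,-0.628,0],[14.3,-0.2,4.6,0,-0.628,0],[14.3,-0.2,4.6,0,-0.628,0],[14.3,-0.2,4.6,0,-0.628,0],[14.3,-0.2,4.6,0,-0.628,0],[14.3,-0.2,4.6,0,-0.628,0],[14.3,-0.2,4.6,0,-0.628,0]]'; python3 -c "
from h import *
a=np.r_[sh(-.1215,.05),.057];t=-.628
for dd in (.245,.213): plan(a[:2]+dd*np.sin(t)*ex,.057+dd*np.cos(t),tilt=t)"
```

```text
time_s: 2.3
ee_pos: [0.3081, 0.1792, 0.2556]
eef_rot: [3.141, 0.628, -3.084]
force: [-0.1, 0.0, -0.1]
grip_width: 0.0397
grip_force: 0.0
t 2.3 shift [ 0.05 -0.03  0.01] rot [ 0. -0. -0.]
t 2.3 shift [ 0.05 -0.03  3.21] rot [ 0. -0. -0.]
```

```bash
python3 -m jog '[[0,0,1.6,0,0,0],[0,0,3.2,0,0,0],[0,0,3.2,0,0,0],[0,0,3.2,0,0,0]]'; python3 -m jog '[[0,0,0,0,0,0],[0,0,0,0,0,0],[0,0,0,0,0,0],[0,0,0,0,0,0]]' 0 25
```

```text
time_s: 2.7
ee_pos: [0.3268, 0.1799, 0.2291]
eef_rot: [-3.141, 0.627, -3.084]
force: [-0.5, -0.2, 0.2]
grip_width: 0.0393
grip_force: 0.0
time_s: 3.1
ee_pos: [0.3266, 0.1798, 0.2291]
eef_rot: [-3.141, 0.628, -3.084]
force: [-3.9, -3.5, 7.1]
grip_width: 0.0179
grip_force: 25.0
```

```bash
python3 -m jog '[[-2.76,0,0.18,0,0.13,0],[-5.48,0,0.72,0,0.26,0],[-8.10,0,1.60,0,0.39,0],[-10.58,0,2.82,0,0.52,0],[-12.89,0,4.34,0,0.65,0],[-14.98,0,6.16,0,0.78,0],[-16.82,0,8.22,0,0.91,0],[-18.37,0,10.52,0,1.04,0]]'; python3 -m jog '[[-2.34,0,0.13,0,0.11,0],[-4.59,0,0.50,0,0.217,0],[-4.59,0,0.50,0,0.217,0],[-4.59,0,0.50,0,0.217,0]]'; python3 -m jog '[[0,0,0,0,0,0],[0,0,0,0,0,0],[0,0,0,0,0,0]]' 42;  python3 -m jog '[[0,0,-3.2,0,0,0],[0,0,-3.2,0,0,0],[0,0,-3.2,0,0,0]]'; python3 -c "
from h import *
a=np.r_[sh(-.1215,.05),.057];t=-.628
for dd in (.245,): plan(a[:2]+dd*np.sin(t)*ex,.057+dd*np.cos(t),tilt=t)"
```

```text
time_s: 3.9
ee_pos: [0.5395, 0.1919, 0.2538]
eef_rot: [3.14, -0.324, -3.083]
force: [16.2, -4.5, 3.7]
grip_width: 0.0175
grip_force: 25.0
time_s: 4.3
ee_pos: [0.5795, 0.1944, 0.2339]
eef_rot: [3.141, -0.543, -3.083]
force: [2.4, -3.5, 17.3]
grip_width: 0.0177
grip_force: 36.7
time_s: 4.6
ee_pos: [0.5789, 0.1948, 0.2342]
eef_rot: [3.14, -0.543, -3.082]
force: [0.9, 0.6, 16.7]
grip_width: 0.037
grip_force: 8.4
time_s: 4.9
ee_pos: [0.5951, 0.1956, 0.2596]
eef_rot: [3.141, -0.544, -3.083]
force: [0.2, -0.2, -0.6]
grip_width: 0.0393
grip_force: 0.0
t 4.9 shift [24.4   0.   15.26] rot [ 0.    -1.172 -0.   ]
```

```bash
python3 -m jog '[[14,0,2,0,-0.6,0],[14,0,2,0,-0.6,0],[14,0,2,0,-0.6,0],[14,0,2,0,-0.6,0],[14,0,2,0,-0.6,0]]'; python3 - <<'E'
from h import *
c=cam('top','r1.png')
a=np.r_[sh(-.1215,.05),.057];t=-.628
for dd in (.245,): plan(a[:2]+dd*np.sin(t)*ex,.057+dd*np.cos(t),tilt=t)
E
```

```text
time_s: 5.4
ee_pos: [0.464, 0.1881, 0.3151]
eef_rot: [-3.141, 0.059, -3.082]
force: [-0.7, -0.3, -0.2]
grip_width: 0.0396
grip_force: 0.0
t 5.45 shift [1.60e+01 1.00e-02 5.11e+00] rot [-0.001 -0.576  0.   ]
```

```bash
python3 -m jog '[[16,0,5.1,0,-0.576,0],[16,0,5.1,0,-0.576,0],[16,0,5.1,0,-0.576,0],[16,0,5.1,0,-0.576,0],[16,0,5.1,0,-0.576,0],[16,0,5.1,0,-0.576,0]]'; python3 -m jog '[[0,0,1.5,0,0,0],[0,0,3,0,0,0],[0,0,3,0,0,0],[0,0,3,0,0,0]]';python3 -m jog '[[0,0,0,0,0,0],[0,0,0,0,0,0],[0,0,0,0,0,0],[0,0,0,0,0,0]]' 0 25; python3 -m jog '[[-2.57,0,0.16,0,0.12,0],[-5.11,0,0.62,0,0.24,0],[-7.57,0,1.38,0,0.36,0],[-9.93,0,2.43,0,0.48,0],[-12.14,0,3.76,0,0.60,0],[-14.18,0,5.34,0,0.72,0],[-14.18,0,5.34,0,0.72,0],[-14.18,0,5.34,0,0.72,0]]'; python3 -c "
from h import *
a=np.r_[sh(-.1215,.05),.057];dd=.215
for t in(.2,.32,.44,.56,.68,.75): plan(a[:2]+dd*np.sin(t)*ex,.057+dd*np.cos(t),tilt=t)"
```

```text
time_s: 6.05
ee_pos: [0.308, 0.1786, 0.2538]
eef_rot: [-3.136, 0.628, -3.082]
force: [0.5, 0.0, 0.2]
grip_width: 0.0398
grip_force: 0.0
time_s: 6.45
ee_pos: [0.3268, 0.1797, 0.2307]
eef_rot: [-3.138, 0.629, -3.084]
force: [0.5, -0.3, -0.7]
grip_width: 0.0397
grip_force: 0.0
time_s: 6.85
ee_pos: [0.3262, 0.1798, 0.2311]
eef_rot: [-3.14, 0.632, -3.083]
force: [-2.7, -2.6, 5.0]
grip_width: 0.0178
grip_force: 25.0
time_s: 7.65
ee_pos: [0.4738, 0.1882, 0.2728]
eef_rot: [3.141, -0.085, -3.084]
force: [7.5, -3.1, 12.2]
grip_width: 0.0177
grip_force: 25.0
t 7.65 shift [-2.07  0.04  0.33] rot [ 0.     0.115 -0.001]
t 7.65 shift [-4.61  0.05  0.78] rot [ 0.001  0.235 -0.001]
t 7.65 shift [-7.08  0.05  1.53] rot [ 0.001  0.355 -0.001]
t 7.65 shift [-9.44  0.05  2.57] rot [ 0.001  0.475 -0.001]
t 7.65 shift [-11.66   0.05   3.89] rot [ 0.001  0.595 -0.001]
t 7.65 shift [-12.87   0.05   4.77] rot [ 0.001  0.665 -0.001]
```

```bash
python3 -m jog '[[-2.07,0,0.3,0,0.115,0],[-4.61,0,0.75,0,0.235,0],[-7.08,0,1.5,0,0.355,0],[-9.44,0,2.55,0,0.475,0],[-11.66,0,3.85,0,0.595,0],[-12.87,0,4.75,0,0.665,0],[-12.87,0,4.75,0,0.665,0],[-12.87,0,4.75,0,0.665,0]]'; python3 -m jog '[[0,0,0,0,0,0],[0,0,0,0,0,0],[0,0,0,0,0,0]]' 42;  python3 -m jog '[[0,0,-4,0,0,0],[0,0,-4,0,0,0],[0,0,-4,0,0,0]]'; python3 - <<'E'
from h import *
s=cam('side');c=cam('top')
v=np.zeros((600,800,3),np.uint8)
v[:,:600]=cv2.resize(s['img'][185:245,235:295],None,fx=10,fy=10,interpolation=cv2.INTER_CUBIC)
v[:300,600:]=cv2.resize(c['img'][200:230,195:215],None,fx=10,fy=10,interpolation=cv2.INTER_CUBIC)
cv2.imwrite('pics/r2.png',v)
E
```

```text
time_s: 8.45
ee_pos: [0.5974, 0.1953, 0.2154]
eef_rot: [3.14, -0.748, -3.083]
force: [15.9, -1.9, 17.2]
grip_width: 0.0178
grip_force: 25.0
time_s: 8.75
ee_pos: [0.5956, 0.1956, 0.2124]
eef_rot: [-3.141, -0.754, -3.084]
force: [0.7, -0.7, -0.4]
grip_width: 0.0377
grip_force: 0.0
time_s: 9.05
ee_pos: [0.623, 0.1972, 0.2417]
eef_rot: [-3.141, -0.753, -3.084]
force: [0.2, 0.0, -0.0]
grip_width: 0.0391
grip_force: 0.0
```

View pics/r2.png

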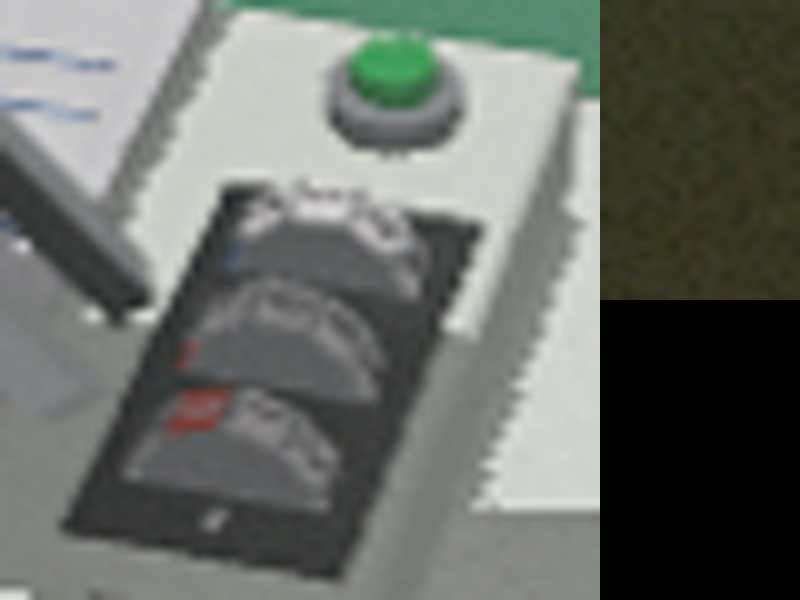

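```bash
cat >> h.py <<'E'
def wheelang(c,y,roi,r=.0265,lo=(0,110,50),red=True):
    x0,y0,x1,y1=roi;h=cv2.cvtColor(c['img'],cv2.COLOR_BGR2HSV)[y0:y1,x0:x1]
    m=cv2.inRange(h,(0,110,40),(8,255,255))|cv2.inRange(h,(170,110,40),(180,255,255)) if red else cv2.inRange(h,(100,90,40),(130,255,255))
    A=np.r_[sh(-.1215,y),.057];out=[]
    for v,u in zip(*np.nonzero(m)):
        o,d=ray(c,u+x0,v+y0);k=np.array([[ex[0],ex[1],0],[0,0,1]])
        p=k@(o-A);q=k@d;a,b,g=q@q,p@q,p@p-r*r;D=b*b-a*g
        if D<0: continue
        s=(-b-np.sqrt(D))/a;P=p+s*q;yy=((o+s*d-A)[:2]@ey)
        if abs(yy)<.010: out.append(np.arctan2(P[0],P[1]))
    out=np.array(out);print('facet angle',out.mean().round(3) if len(out) else None,'span',out.min().round(2) if len(out) else'',out.max().round(2) if len(out) else '',len(out))
E
python3 - <<'E'
from h import *
s=cam('side')
wheelang(s,.05,(235,185,295,245))
a=np.r_[sh(-.1215,.0),.057];dd=.245;t=.628
plan(a[:2]+dd*np.sin(t)*ex,.057+dd*np.cos(t),tilt=t)
E
```

```text
facet angle 0.488 span 0.28 0.72 4
t 9.2 shift [ 2.98 -4.99  0.83] rot [-0.001 -0.127 -0.001]
```

```bash
python3 -m jog '[[3,-5,0,0,-0.127,0],[3,-5,0.8,0,-0.127,0],[3,-5,0.8,0,-0.127,0],[3,-5,0.8,0,-0.127,0]]';python3 - <<'E'
from h import *
a=np.r_[sh(-.1215,.0),.057];dd=.215
plan(a[:2]+dd*np.sin(.628)*ex,.057+dd*np.cos(.628),tilt=.628)
E
```

```text
time_s: 9.6
ee_pos: [0.5986, 0.1461, 0.2564]
eef_rot: [-3.141, -0.627, -3.084]
force: [0.0, -0.2, -0.1]
grip_width: 0.0396
grip_force: 0.0
t 9.6 shift [-0.02 -0.02  3.12] rot [-0.     0.001 -0.001]
```

```bash
python3 -m jog '[[0,0,1.5,0,0,0],[0,0,3.1,0,0,0],[0,0,3.1,0,0,0],[0,0,3.1,0,0,0]]';python3 -m jog '[[0,0,0,0,0,0],[0,0,0,0,0,0],[0,0,0,0,0,0],[0,0,0,0,0,0]]' 0 25; python3 -m jog '[[2.57,0,0.16,0,-0.12,0],[5.11,0,0.62,0,-0.24,0],[7.57,0,1.38,0,-0.36,0],[9.93,0,2.43,0,-0.48,0],[12.14,0,3.76,0,-0.60,0],[14.18,0,5.34,0,-0.72,0],[14.18,0,5.34,0,-0.72,0],[14.18,0,5.34,0,-0.72,0]]'; python3 -c "
from h import *
a=np.r_[sh(-.1215,.0),.057];dd=.215
for t in(-.2,-.32,-.44,-.56,-.64): plan(a[:2]+dd*np.sin(t)*ex,.057+dd*np.cos(t),tilt=t)"
```

```text
time_s: 10.0
ee_pos: [0.5809, 0.1452, 0.2316]
eef_rot: [-3.141, -0.627, -3.083]
force: [0.2, -0.4, 0.3]
grip_width: 0.0394
grip_force: 0.0
time_s: 10.4
ee_pos: [0.5808, 0.1445, 0.2319]
eef_rot: [-3.141, -0.626, -3.084]
force: [2.4, -1.9, 1.2]
grip_width: 0.0175
grip_force: 25.0
time_s: 11.2
ee_pos: [0.4343, 0.136, 0.2713]
eef_rot: [-3.141, 0.091, -3.083]
force: [-1.8, -3.0, -3.6]
grip_width: 0.018
grip_force: 2.5
t 11.2 shift [2.28 0.02 0.15] rot [-0.001 -0.109 -0.   ]
t 11.2 shift [4.83 0.02 0.59] rot [-0.001 -0.229 -0.   ]
t 11.2 shift [7.3  0.02 1.32] rot [-0.001 -0.349 -0.   ]
t 11.2 shift [9.66 0.02 2.35] rot [-0.001 -0.469  0.   ]
t 11.2 shift [11.16  0.02  3.18] rot [-0.001 -0.549  0.   ]
```

The grip has slackened (2.5 N), so I'll let it recover and continue, then check the wheel in the picture.

```bash
python3 -m jog '[[0,0,0,0,0,0],[0,0,0,0,0,0],[0,0,0,0,0,0],[0,0,0,0,0,0],[0,0,0,0,0,0]]' 0 25; python3 -m jog '[[2.28,0,0.15,0,-0.11,0],[4.83,0,0.59,0,-0.23,0],[7.3,0,1.32,0,-0.35,0],[9.66,0,2.35,0,-0.47,0],[11.16,0,3.18,0,-0.55,0],[11.16,0,3.18,0,-0.55,0],[11.16,0,3.18,0,-0.55,0]]' ; python3 -m jog '[[0,0,0,0,0,0],[0,0,0,0,0,0],[0,0,0,0,0,0]]' 42; python3 -m jog '[[0,0,-3,0,0,0],[0,0,-3,0,0,0],[0,0,-3,0,0,0]]'; python3 -c "
from h import *
a=np.r_[sh(-.1215,.0),.057];dd=.265
for t in(0,): plan(a[:2]+dd*np.sin(t)*ex,.057+dd*np.cos(t),tilt=t)
s=cam('side')
v=np.zeros((600,600,3),np.uint8)
v[:,:600]=cv2.resize(s['img'][185:245,235:295],None,fx=10,fy=10,interpolation=cv2.INTER_CUBIC)
cv2.imwrite('pics/r3.png',v)"
```

```text
time_s: 11.7
ee_pos: [0.4348, 0.1361, 0.2714]
eef_rot: [-3.141, 0.093, -3.084]
force: [-3.0, -3.5, 0.7]
grip_width: 0.0178
grip_force: 25.0
time_s: 12.4
ee_pos: [0.3269, 0.1299, 0.2299]
eef_rot: [-3.141, 0.647, -3.083]
force: [9.2, -15.3, 4.6]
grip_width: 0.0183
grip_force: 25.0
time_s: 12.7
ee_pos: [0.3269, 0.13, 0.2295]
eef_rot: [-3.141, 0.644, -3.083]
force: [0.6, 0.2, 0.8]
grip_width: 0.0375
grip_force: 0.0
time_s: 13.0
ee_pos: [0.3089, 0.1289, 0.2536]
eef_rot: [-3.141, 0.646, -3.083]
force: [0.3, 0.2, -0.3]
grip_width: 0.0397
grip_force: 0.0
t 13.0 shift [-15.75   0.     3.32] rot [-0.     0.646 -0.   ]
```

View pics/r3.png

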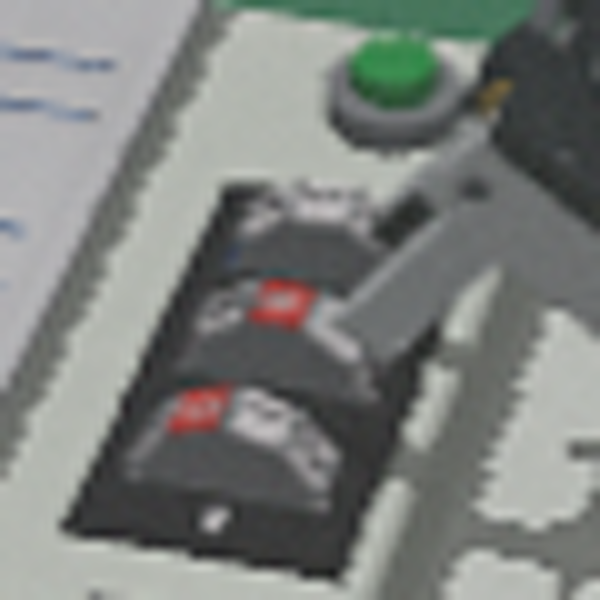

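```bash
python3 -m jog '[[-15.75,0,3.3,0,0.646,0],[-15.75,0,3.3,0,0.646,0],[-15.75,0,3.3,0,0.646,0],[-15.75,0,3.3,0,0.646,0],[-15.75,0,3.3,0,0.646,0],[-15.75,0,3.3,0,0.646,0]]'; python3 -c "
from h import *
s=cam('side')
wheelang(s,.05,(235,185,295,245));wheelang(s,.0,(235,185,295,245))
a=np.r_[sh(-.1215,.0),.057]
for dd in(.245,): plan(a[:2]+dd*np.sin(.628)*ex,.057+dd*np.cos(.628),tilt=.628)"
```

```text
time_s: 13.65
ee_pos: [0.4554, 0.1369, 0.3202]
eef_rot: [-3.138, -0.006, -3.086]
force: [1.3, -0.2, -0.5]
grip_width: 0.0397
grip_force: 0.0
facet angle 0.488 span 0.28 0.72 4
facet angle 0.062 span -0.15 0.28 5
t 13.7 shift [-14.4    0.11   6.41] rot [-0.003  0.624 -0.004]
```

```bash
python3 -m jog '[[-14.4,0,6.4,0,0.624,0],[-14.4,0,6.4,0,0.624,0],[-14.4,0,6.4,0,0.624,0],[-14.4,0,6.4,0,0.624,0],[-14.4,0,6.4,0,0.624,0],[-14.4,0,6.4,0,0.624,0]]'; python3 -c "
from h import *
a=np.r_[sh(-.1215,.0),.057]
for dd in(.215,): plan(a[:2]+dd*np.sin(.628)*ex,.057+dd*np.cos(.628),tilt=.628)"
```

```text
time_s: 14.3
ee_pos: [0.5972, 0.1456, 0.2565]
eef_rot: [-3.138, -0.622, -3.086]
force: [-0.0, -0.7, 0.2]
grip_width: 0.0394
grip_force: 0.0
t 14.3 shift [-0.13  0.02  3.04] rot [-0.002  0.006 -0.003]
```

```bash
python3 -m jog '[[-0.1,0,1.5,0,0,0],[-0.1,0,3.1,0,0,0],[-0.1,0,3.1,0,0,0],[-0.1,0,3.1,0,0,0]]';python3 -m jog '[[0,0,0,0,0,0],[0,0,0,0,0,0],[0,0,0,0,0,0],[0,0,0,0,0,0]]' 0 25; python3 -m jog '[[2.57,0,0.16,0,-0.12,0],[5.11,0,0.62,0,-0.24,0],[7.57,0,1.38,0,-0.36,0],[9.93,0,2.43,0,-0.48,0],[12.14,0,3.76,0,-0.60,0],[14.18,0,5.34,0,-0.72,0],[14.18,0,5.34,0,-0.72,0],[14.18,0,5.34,0,-0.72,0]]'; python3 -c "
from h import *
a=np.r_[sh(-.1215,.0),.057];dd=.215
for t in(-.2,-.32,-.44,-.56,-.68): plan(a[:2]+dd*np.sin(t)*ex,.057+dd*np.cos(t),tilt=t)"
```

```text
time_s: 14.7
ee_pos: [0.5802, 0.1447, 0.2329]
eef_rot: [-3.14, -0.622, -3.084]
force: [0.9, 0.0, 0.6]
grip_width: 0.0396
grip_force: 0.0
time_s: 15.1
ee_pos: [0.5807, 0.1445, 0.2318]
eef_rot: [-3.141, -0.625, -3.084]
force: [2.5, -1.5, 2.3]
grip_width: 0.0177
grip_force: 25.0
time_s: 15.9
ee_pos: [0.4343, 0.136, 0.2707]
eef_rot: [-3.141, 0.091, -3.083]
force: [0.9, -1.7, -10.1]
grip_width: 0.0176
grip_force: 25.0
t 15.9 shift [2.27 0.02 0.09] rot [-0.001 -0.109 -0.   ]
t 15.9 shift [4.81 0.02 0.52] rot [-0.001 -0.229 -0.   ]
t 15.9 shift [7.28 0.02 1.26] rot [-0.001 -0.349 -0.   ]
t 15.9 shift [9.65 0.02 2.28] rot [-0.001 -0.469  0.   ]
t 15.9 shift [11.87  0.02  3.59] rot [-0.001 -0.589  0.   ]
```

```bash
python3 -m jog '[[2.28,0,0.12,0,-0.11,0],[4.83,0,0.55,0,-0.23,0],[7.3,0,1.3,0,-0.35,0],[9.66,0,2.3,0,-0.47,0],[11.87,0,3.6,0,-0.59,0],[11.87,0,3.6,0,-0.59,0],[11.87,0,3.6,0,-0.59,0]]' ; python3 -m jog '[[0,0,0,0,0,0],[0,0,0,0,0,0],[0,0,0,0,0,0]]' 42; python3 -m jog '[[0,0,-3,0,0,0],[0,0,-3,0,0,0],[0,0,-3,0,0,0]]'; python3 -c "
from h import *
a=np.r_[sh(-.1215,-.05),.057];dd=.245;t=-.628
plan(a[:2]+dd*np.sin(t)*ex,.057+dd*np.cos(t),tilt=t)"
```

```text
time_s: 16.6
ee_pos: [0.3224, 0.1284, 0.2319]
eef_rot: [3.132, 0.673, -3.089]
force: [24.1, -15.5, -11.7]
grip_width: 0.0174
grip_force: 25.2
time_s: 16.9
ee_pos: [0.323, 0.1274, 0.2329]
eef_rot: [-3.141, 0.675, -3.079]
force: [-0.3, 1.4, -0.1]
grip_width: 0.0377
grip_force: 0.0
time_s: 17.2
ee_pos: [0.3038, 0.1262, 0.2569]
eef_rot: [3.141, 0.676, -3.081]
force: [0.6, 0.2, -0.5]
grip_width: 0.0394
grip_force: 0.0
t 17.2 shift [-0.44 -4.77  0.55] rot [0.002 0.048 0.002]
```

```bash
python3 -m jog '[[-0.4,-4.77,0,0.002,0.048,0.002],[-0.4,-4.77,0.5,0.002,0.048,0.002],[-0.4,-4.77,0.5,0.002,0.048,0.002],[-0.4,-4.77,0.5,0.002,0.048,0.002]]';python3 - <<'E'
from h import *
a=np.r_[sh(-.1215,-.05),.057];dd=.215;t=-.628
plan(a[:2]+dd*np.sin(t)*ex,.057+dd*np.cos(t),tilt=t)
E
```

```text
time_s: 17.6
ee_pos: [0.3134, 0.078, 0.2543]
eef_rot: [3.142, 0.625, -3.085]
force: [-0.3, -0.6, -0.7]
grip_width: 0.0396
grip_force: 0.0
t 17.6 shift [-0.09  0.1   2.94] rot [-0.001 -0.003 -0.002]
```

```bash
python3 -m jog '[[-0.1,0.1,1.5,0,0,0],[-0.1,0.1,2.9,0,0,0],[-0.1,0.1,2.9,0,0,0],[-0.1,0.1,2.9,0,0,0]]';python3 -m jog '[[0,0,0,0,0,0],[0,0,0,0,0,0],[0,0,0,0,0,0],[0,0,0,0,0,0]]' 0 25; python3 -m jog '[[-2.57,0,0.16,0,0.12,0],[-5.11,0,0.62,0,0.24,0],[-7.57,0,1.38,0,0.36,0],[-9.93,0,2.43,0,0.48,0],[-12.14,0,3.76,0,0.60,0],[-14.18,0,5.34,0,0.72,0],[-16.01,0,7.15,0,0.84,0],[-17.5,0,9.05,0,0.95,0]]'; python3 -m jog '[[0,0,0,0,0,0],[0,0,0,0,0,0]]';python3 -m jog '[[0,0,0,0,0,0],[0,0,0,0,0,0],[0,0,0,0,0,0]]' 42; python3 -m jog '[[0,0,-4,0,0,0],[0,0,-4,0,0,0],[0,0,-4,0,0,0]]'; python3 -c "
from h import *
a=np.r_[sh(-.1215,-.05),.057];dd=.245;t=-.628
plan(a[:2]+dd*np.sin(t)*ex,.057+dd*np.cos(t),tilt=t)"
```

```text
time_s: 18.0
ee_pos: [0.3304, 0.0814, 0.2315]
eef_rot: [3.14, 0.624, -3.085]
force: [-0.5, 0.5, -1.3]
grip_width: 0.0394
grip_force: 0.0
time_s: 18.4
ee_pos: [0.3305, 0.0803, 0.232]
eef_rot: [3.141, 0.625, -3.087]
force: [-5.1, -19.7, 8.9]
grip_width: 0.0176
grip_force: 25.0
time_s: 19.2
ee_pos: [0.5262, 0.0914, 0.2623]
eef_rot: [-3.141, -0.329, -3.084]
force: [-6.1, -10.2, 18.5]
grip_width: 0.0177
grip_force: 25.0
time_s: 19.4
ee_pos: [0.5259, 0.0914, 0.2619]
eef_rot: [-3.141, -0.323, -3.084]
force: [2.1, -10.5, 12.5]
grip_width: 0.0179
grip_force: 25.0
time_s: 19.7
ee_pos: [0.5249, 0.0923, 0.2606]
eef_rot: [3.14, -0.325, -3.084]
force: [0.7, -0.1, -0.1]
grip_width: 0.038
grip_force: 0.0
time_s: 20.0
ee_pos: [0.5377, 0.093, 0.2988]
eef_rot: [3.14, -0.323, -3.084]
force: [-0.5, 0.1, -0.6]
grip_width: 0.0394
grip_force: 0.0
t 20.0 shift [19.9  -0.11 11.26] rot [ 0.002 -0.951 -0.001]
```

```bash
python3 -m jog '[[11.4,-0.1,2,0,-0.475,0],[11.4,-0.1,2,0,-0.475,0],[11.4,-0.1,2,0,-0.475,0],[11.4,-0.1,2,0,-0.475,0],[19.9,-0.1,11.2,0,-0.951,0],[19.9,-0.1,11.2,0,-0.951,0],[19.9,-0.1,11.2,0,-0.951,0],[19.9,-0.1,11.2,0,-0.951,0]]';python3 - <<'E'
from h import *
a=np.r_[sh(-.1215,-.05),.057];dd=.215;t=-.628
plan(a[:2]+dd*np.sin(t)*ex,.057+dd*np.cos(t),tilt=t)
E
```

```text
time_s: 20.8
ee_pos: [0.3114, 0.079, 0.2535]
eef_rot: [3.139, 0.624, -3.085]
force: [0.0, -0.1, -0.5]
grip_width: 0.0396
grip_force: 0.0
t 20.8 shift [-0.3  -0.01  2.99] rot [ 0.001 -0.004 -0.001]
```

```bash
python3 -m jog '[[-0.25,0,1.5,0,0,0],[-0.25,0,3,0,0,0],[-0.25,0,3,0,0,0],[-0.25,0,3,0,0,0]]';python3 -m jog '[[0,0,0,0,0,0],[0,0,0,0,0,0],[0,0,0,0,0,0],[0,0,0,0,0,0]]' 0 25; python3 -m jog '[[-2.57,0,0.16,0,0.12,0],[-5.11,0,0.62,0,0.24,0],[-7.57,0,1.38,0,0.36,0],[-9.93,0,2.43,0,0.48,0],[-12.14,0,3.76,0,0.60,0],[-14.18,0,5.34,0,0.72,0],[-16.01,0,7.15,0,0.84,0],[-17.5,0,9.05,0,0.95,0]]'; python3 -m jog '[[0,0,0,0,0,0],[0,0,0,0,0,0]]';python3 -m jog '[[0,0,0,0,0,0],[0,0,0,0,0,0],[0,0,0,0,0,0]]' 42; python3 -m jog '[[0,0,-5,0,0,0],[0,0,-5,0,0,0],[0,0,-5,0,0,0]]' 75 40; python3 -c "
from h import *
c=cam('side')
plan(np.r_[.429,-.1965]+.05,.35)"
```

```text
time_s: 21.2
ee_pos: [0.3336, 0.0802, 0.2326]
eef_rot: [3.14, 0.623, -3.085]
force: [-0.1, 0.1, 0.7]
grip_width: 0.0397
grip_force: 0.0
time_s: 21.6
ee_pos: [0.3334, 0.08, 0.2334]
eef_rot: [3.14, 0.627, -3.086]
force: [-3.2, -6.6, 4.6]
grip_width: 0.0173
grip_force: 25.0
time_s: 22.4
ee_pos: [0.5289, 0.0911, 0.262]
eef_rot: [3.14, -0.329, -3.084]
force: [-3.7, -4.3, -4.5]
grip_width: 0.0173
grip_force: 25.0
time_s: 22.6
ee_pos: [0.5282, 0.0911, 0.2621]
eef_rot: [3.14, -0.324, -3.084]
force: [0.9, -5.5, -0.6]
grip_width: 0.0179
grip_force: 25.0
time_s: 22.9
ee_pos: [0.5278, 0.0915, 0.2626]
eef_rot: [3.139, -0.323, -3.083]
force: [-0.6, -0.6, 0.1]
grip_width: 0.0372
grip_force: 0.0
time_s: 23.2
ee_pos: [0.5438, 0.0923, 0.3105]
eef_rot: [3.14, -0.321, -3.083]
force: [-0.3, -0.8, -0.6]
grip_width: 0.0599
grip_force: 0.0
t 23.25 shift [  8.71 -23.46  -1.4 ] rot [ 0.002 -0.323 -0.001]
```

```bash
python3 -m jog '[[8.7,-23.4,-1.4,0,-0.323,0],[8.7,-23.4,-1.4,0,-0.323,0],[8.7,-23.4,-1.4,0,-0.323,0],[8.7,-23.4,-1.4,0,-0.323,0],[8.7,-23.4,-1.4,0,-0.323,0],[8.7,-23.4,-1.4,0,-0.323,0]]' 75 40; python3 - <<'E'
from h import *
c=cam('top','t4.png');s=cam('side','s4.png')
v=np.zeros((600,800,3),np.uint8)
v[:400,:]=cv2.resize(c['img'][198:232,190:258],(800,400),interpolation=cv2.INTER_CUBIC)
v[400:,:300]=cv2.resize(s['img'][190:230,235:295],(300,200),interpolation=cv2.INTER_CUBIC)
v[400:,320:620]=cv2.resize(c['img'][130:260,270:430],(300,200))
cv2.imwrite('pics/r4.png',v)
for y in(.05,0,-.05):
    wheelang(c,y,(190,198,258,232));wheelang(s,y,(235,185,295,245))
cassettes(c)
E
```

```text
time_s: 23.85
ee_pos: [0.4777, -0.1501, 0.3504]
eef_rot: [3.141, -0.0, -3.089]
force: [0.4, 0.4, 0.5]
grip_width: 0.0701
grip_force: 0.0
facet angle 0.374 span 0.1 0.67 30
facet angle 0.456 span 0.17 0.72 6
facet angle None span   0
facet angle -1.296 span -1.3 -1.3 1
facet angle 0.011 span -0.25 0.25 26
facet angle 0.14 span -0.1 0.35 7
cass mm [ 549.7 -364.3  118.1   49.5   -4.1]
```

View pics/r4.png

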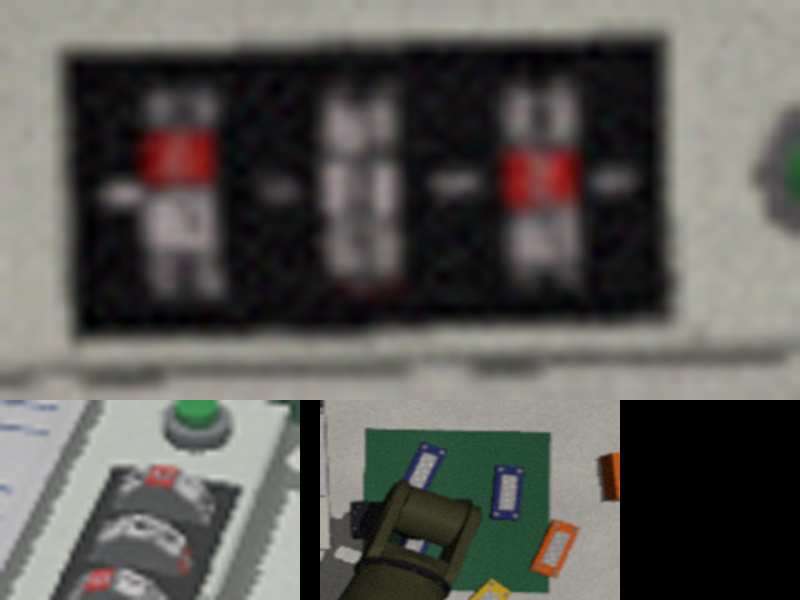

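The view shows units good (red straight up) and tens good (red at −1.26). The hundreds red facet is at about 0.37 and needs +0.24, which I'll fix later. The far cassette was knocked to (550,−364). Now I'll grasp cassette 1.

```bash
cat >> h.py <<'E'
def grasp(cx,cy,adeg,z,off=.028):
    a=np.radians(adeg);return plan(np.array([cx,cy])/1000-off*np.array([np.cos(a),np.sin(a)]),z,yaw=np.pi+a)
E
python3 -c "
from h import *
grasp(429,-196.5,-19.5,.25);grasp(429,-196.5,-19.5,.2015)"
```

```text
t 23.95 shift [ 7.82 -3.66  9.95] rot [ 0.002 -0.002  0.396]
t 23.95 shift [ 7.81 -3.67 14.8 ] rot [ 0.002 -0.002  0.396]
```

```bash
python3 -m jog '[[7.8,-3.7,9.9,0,0,0.396],[7.8,-3.7,9.9,0,0,0.396],[7.8,-3.7,9.9,0,0,0.396],[7.8,-3.7,9.9,0,0,0.396],[7.8,-3.7,12.5,0,0,0.396],[7.8,-3.7,14.8,0,0,0.396],[7.8,-3.7,14.8,0,0,0.396],[7.8,-3.7,14.8,0,0,0.396]]'; python3 -m jog '[[0,0,0,0,0,0],[0,0,0,0,0,0],[0,0,0,0,0,0],[0,0,0,0,0,0]]' 0 50; python3 -m jog '[[0,0,-7,0,0,0],[0,0,-14,0,0,0],[0,0,-14,0,0,0],[0,0,-14,0,0,0],[0,0,-14,0,0,0]]'; python3 -c "
from h import *
a=sh(.06-.028-.075,.043);plan(a,.34);plan(a,.289)"
```

```text
time_s: 24.75
ee_pos: [0.4044, -0.1864, 0.203]
eef_rot: [3.14, -0.001, 2.806]
force: [0.8, -0.3, -0.1]
grip_width: 0.0701
grip_force: 0.0
time_s: 25.15
ee_pos: [0.4036, -0.1872, 0.2029]
eef_rot: [3.14, -0.0, 2.803]
force: [0.1, 2.0, 7.2]
grip_width: 0.0492
grip_force: 50.0
time_s: 25.65
ee_pos: [0.4033, -0.1872, 0.3423]
eef_rot: [3.14, -0.0, 2.803]
force: [-0.1, 1.2, -3.0]
grip_width: 0.0489
grip_force: 49.9
t 25.65 shift [ 0.39 39.32  0.28] rot [ 0.001  0.    -0.397]
t 25.65 shift [ 0.39 39.31  5.38] rot [ 0.001  0.    -0.397]
```

```bash
python3 -m jog '[[0.4,39.3,0,0,0,-0.397],[0.4,39.3,0,0,0,-0.397],[0.4,39.3,0,0,0,-0.397],[0.4,39.3,0,0,0,-0.397],[0.4,39.3,0,0,0,-0.397],[0.4,39.3,0,0,0,-0.397],[0.4,39.3,0,0,0,-0.397],[0.4,39.3,0,0,0,-0.397]]'; python3 -m jog '[[0,0,0,0,0,0],[0,0,0,0,0,0]]';python3 - <<'E'
from h import *
c=cam('top','t5.png')
a=sh(.06-.028-.075,.043);plan(a,.300)
cassettes(c,(160,130,280,235),z=.15)
cassettes(c)
E
```

```text
time_s: 26.45
ee_pos: [0.5304, 0.1871, 0.3403]
eef_rot: [3.141, -0.004, -3.083]
force: [1.0, -1.1, -1.8]
grip_width: 0.0493
grip_force: 49.9
time_s: 26.65
ee_pos: [0.5301, 0.1851, 0.3403]
eef_rot: [3.141, -0.004, -3.082]
force: [-0.3, -0.3, -2.6]
grip_width: 0.0495
grip_force: 49.9
t 26.7 shift [-0.03  0.06  4.09] rot [ 0.001 -0.004  0.   ]
cass mm [ 549.9 -364.4  119.    49.1   -4.1]
cass mm [ 595.3 -209.3  118.3   48.8  -21.5]
```

```bash
python3 -m jog '[[0,0,4.1,0,0,0],[0,0,4.7,0,0,0],[0,0,5.2,0,0,0],[0,0,5.2,0,0,0],[0,0,5.2,0,0,0]]'; python3 -m jog '[[-1,0,0,0,0,0],[-2,0,0,0,0,0],[-3,0,0,0,0,0],[-4,0,0,0,0,0],[-5,0,0,0,0,0],[-6,0,0,0,0,0],[-6.8,0,0,0,0,0],[-6.8,0,0,0,0,0]]';python3 - <<'E'
from h import *
plan(sh(.06-.028,.043),.288)
E
```

```text
time_s: 27.2
ee_pos: [0.5305, 0.1845, 0.292]
eef_rot: [3.14, 0.001, -3.084]
force: [0.4, -0.6, -2.0]
grip_width: 0.0496
grip_force: 49.9
time_s: 28.0
ee_pos: [0.5991, 0.1886, 0.2903]
eef_rot: [3.14, -0.0, -3.083]
force: [2.8, 0.6, -3.2]
grip_width: 0.0494
grip_force: 49.9
t 28.0 shift [-0.6   0.03  0.23] rot [ 0.002 -0.    -0.   ]
```

```bash
python3 -m jog '[[0,0,0.25,0,0,0],[-0.2,0,0.25,0,0,0],[-0.4,0,0.25,0,0,0],[-0.5,0,0.25,0,0,0],[-0.6,0,0.25,0,0,0],[-0.7,0,0.25,0,0,0],[-0.7,0,0.25,0,0,0]]';python3 - <<'E'
from h import *
plan(sh(.06-.028,.043),.288);s=cam('side','s6.png')
cv2.imwrite('pics/r6.png',cv2.resize(s['img'][140:290,130:330],(800,600),interpolation=cv2.INTER_CUBIC))
E
```

```text
time_s: 28.7
ee_pos: [0.6047, 0.1892, 0.288]
eef_rot: [3.14, -0.004, -3.083]
force: [-11.9, -1.0, 0.7]
grip_width: 0.0489
grip_force: 49.9
t 28.7 shift [-0.04  0.01  0.  ] rot [ 0.001 -0.004  0.   ]
```

View pics/r6.png

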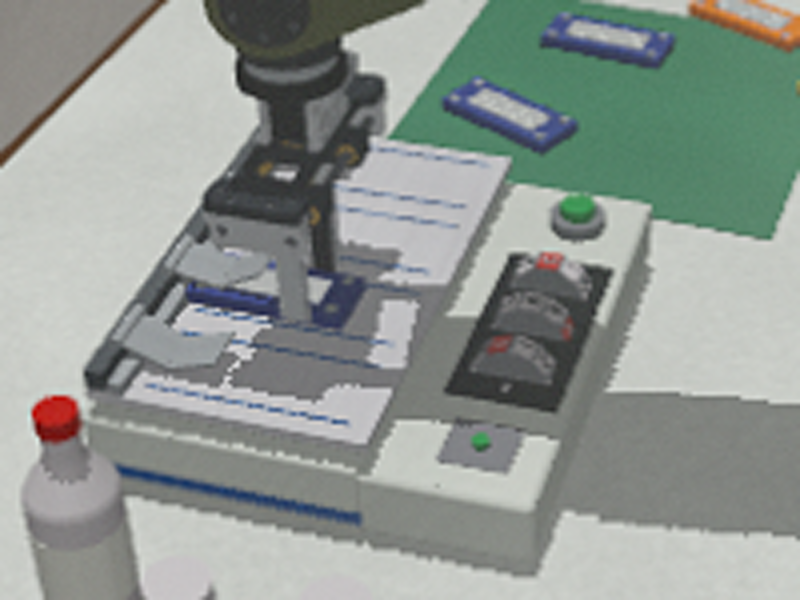

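The cassette sits under clip 2, with 12 N against the stop at exactly the predicted home position. I'll release and go for the next one.

```bash
python3 -m jog '[[0,0,0,0,0,0],[0,0,0,0,0,0],[0,0,0,0,0,0]]' 70; python3 -m jog '[[0,0,-4,0,0,0],[0,0,-6,0,0,0],[0,0,-6,0,0,0],[0,0,-6,0,0,0]]' 75; python3 - <<'E'
from h import *
grasp(595.3,-209.3,-21.3,.34)
E
```

```text
time_s: 29.05
ee_pos: [0.6054, 0.1891, 0.2888]
eef_rot: [3.14, 0.001, -3.083]
force: [-0.5, -0.5, -0.2]
grip_width: 0.0651
grip_force: 0.0
time_s: 29.45
ee_pos: [0.6052, 0.189, 0.348]
eef_rot: [3.14, 0.0, -3.083]
force: [-0.9, 0.2, -0.1]
grip_width: 0.0707
grip_force: 0.0
t 29.45 shift [  5.85 -38.54   0.73] rot [ 0.002 -0.     0.43 ]
```

```bash
python3 -m jog '[[5.85,-38.5,0.7,0,0,0.43],[5.85,-38.5,0.7,0,0,0.43],[5.85,-38.5,0.7,0,0,0.43],[5.85,-38.5,0.7,0,0,0.43],[5.85,-38.5,0.7,0,0,0.43],[5.85,-38.5,0.7,0,0,0.43],[5.85,-38.5,0.7,0,0,0.43],[5.85,-38.5,0.7,0,0,0.43]]'; python3 -m jog '[[0,0,0,0,0,0],[0,0,0,0,0,0]]';python3 - <<'E'
from h import *
c=cam('top')
cassettes(c,(160,130,280,235),z=.097)
grasp(595.3,-209.3,-21.3,.2015)
E
```

```text
time_s: 30.25
ee_pos: [0.5685, -0.2014, 0.339]
eef_rot: [3.14, -0.003, 2.769]
force: [0.5, -0.1, -0.4]
grip_width: 0.0707
grip_force: 0.0
time_s: 30.45
ee_pos: [0.569, -0.1992, 0.3392]
eef_rot: [3.14, -0.003, 2.768]
force: [-0.2, 0.5, -0.7]
grip_width: 0.0703
grip_force: 0.0
cass mm [ 6.308e+02  1.912e+02  1.157e+02  4.980e+01 -2.000e-01]
t 30.5 shift [-0.07 -0.1  13.8 ] rot [ 0.002 -0.003  0.   ]
```

```bash
python3 -m jog '[[0,-0.1,5,0,0,0],[0,-0.1,9,0,0,0],[0,-0.1,12,0,0,0],[0,-0.1,13.8,0,0,0],[0,-0.1,13.8,0,0,0],[0,-0.1,13.8,0,0,0]]'; python3 -m jog '[[0,0,0,0,0,0],[0,0,0,0,0,0],[0,0,0,0,0,0],[0,0,0,0,0,0]]' 0 50; python3 -m jog '[[0,0,-7,0,0,0],[0,0,-14,0,0,0],[0,0,-14,0,0,0],[0,0,-14,0,0,0],[0,0,-14,0,0,0]]'; python3 -c "
from h import *
a=sh(.06-.028-.075,-.043);plan(a,.34)"
```

```text
time_s: 31.1
ee_pos: [0.5691, -0.198, 0.2021]
eef_rot: [3.14, -0.002, 2.772]
force: [0.1, 0.5, 0.0]
grip_width: 0.0703
grip_force: 0.0
time_s: 31.5
ee_pos: [0.5689, -0.1993, 0.2028]
eef_rot: [3.14, -0.001, 2.77]
force: [-0.2, 2.2, 1.5]
grip_width: 0.0489
grip_force: 50.0
time_s: 32.0
ee_pos: [0.5687, -0.1996, 0.3427]
eef_rot: [3.14, -0.0, 2.77]
force: [-0.8, 0.3, -3.3]
grip_width: 0.0493
grip_force: 50.0
t 32.0 shift [13.96 26.61  0.31] rot [ 0.001 -0.    -0.43 ]
```

```bash
python3 -m jog '[[14,26.6,0,0,0,-0.43],[14,26.6,0,0,0,-0.43],[14,26.6,0,0,0,-0.43],[14,26.6,0,0,0,-0.43],[14,26.6,0,0,0,-0.43],[14,26.6,0,0,0,-0.43],[14,26.6,0,0,0,-0.43],[14,26.6,0,0,0,-0.43]]'; python3 -m jog '[[0,0,2,0,0,0],[0,0,2,0,0,0]]';python3 - <<'E'
from h import *
plan(sh(.06-.028-.075,-.043),.288);
E
```

```text
time_s: 32.8
ee_pos: [0.5347, 0.0999, 0.3414]
eef_rot: [3.14, -0.003, -3.081]
force: [-0.2, -0.4, -2.3]
grip_width: 0.0498
grip_force: 50.0
time_s: 33.0
ee_pos: [0.5348, 0.0978, 0.3201]
eef_rot: [3.14, -0.006, -3.085]
force: [-0.1, -0.8, -1.3]
grip_width: 0.0494
grip_force: 50.0
t 33.0 shift [-0.08  0.12  3.21] rot [ 0.001 -0.006 -0.002]
```

```bash
python3 -m jog '[[0,0.1,2,0,0,0],[0,0.1,2.7,0,0,0],[0,0.1,3.2,0,0,0],[0,0.1,3.2,0,0,0],[0,0.1,3.2,0,0,0]]'; python3 -m jog '[[-1,0,0,0,0,0],[-2,0,0,0,0,0],[-3,0,0,0,0,0],[-4,0,0,0,0,0],[-5,0,0,0,0,0],[-6,0,0,0,0,0],[-6.8,0,0,0,0,0],[-6.8,0,0,0,0,0]]';python3 - <<'E'
from h import *
plan(sh(.06-.028,-.043),.2878)
E
```

```text
time_s: 33.5
ee_pos: [0.5351, 0.0999, 0.2917]
eef_rot: [3.14, 0.0, -3.084]
force: [0.2, 0.2, -2.2]
grip_width: 0.0494
grip_force: 50.0
time_s: 34.3
ee_pos: [0.6038, 0.1041, 0.2906]
eef_rot: [3.14, -0.0, -3.083]
force: [1.0, -0.4, -4.6]
grip_width: 0.0494
grip_force: 50.0
t 34.3 shift [-0.63 -0.1   0.28] rot [ 0.002 -0.    -0.   ]
```

```bash
python3 -m jog '[[0,0,0.25,0,0,0],[-0.2,0,0.25,0,0,0],[-0.4,0,0.27,0,0,0],[-0.5,0,0.27,0,0,0],[-0.6,0,0.27,0,0,0],[-0.7,0,0.27,0,0,0],[-0.7,0,0.27,0,0,0]]'; python3 -m jog '[[0,0,0,0,0,0],[0,0,0,0,0,0],[0,0,0,0,0,0]]' 70; python3 -m jog '[[0,0,-4,0,0,0],[0,0,-6,0,0,0],[0,0,-6,0,0,0],[0,0,-6,0,0,0]]' 75;python3 - <<'E'
from h import *
c=cam('top');q=cassettes(c)
grasp(550,-364.3,-4.1,.34)
E
```

```text
time_s: 35.0
ee_pos: [0.6089, 0.1044, 0.2878]
eef_rot: [3.14, -0.006, -3.083]
force: [-17.5, -1.7, 1.3]
grip_width: 0.0492
grip_force: 50.0
time_s: 35.3
ee_pos: [0.6101, 0.1045, 0.289]
eef_rot: [3.14, 0.001, -3.083]
force: [-0.5, 0.0, 0.0]
grip_width: 0.0654
grip_force: 0.0
time_s: 35.7
ee_pos: [0.6098, 0.1044, 0.3482]
eef_rot: [3.14, 0.0, -3.083]
force: [1.2, -0.2, -1.1]
grip_width: 0.0698
grip_force: 0.0
cass mm [ 549.9 -364.3  117.7   49.2   -3.9]
t 35.75 shift [ 11.47 -46.07   0.68] rot [ 0.002 -0.001  0.13 ]
```

```bash
python3 -m jog '[[11.5,-46.1,0.7,0,0,0.13],[11.5,-46.1,0.7,0,0,0.13],[11.5,-46.1,0.7,0,0,0.13],[11.5,-46.1,0.7,0,0,0.13],[11.5,-46.1,0.7,0,0,0.13],[11.5,-46.1,0.7,0,0,0.13],[11.5,-46.1,0.7,0,0,0.13],[11.5,-46.1,0.7,0,0,0.13]]'; python3 -m jog '[[0,0,0,0,0,0],[0,0,0,0,0,0]]';python3 - <<'E'
from h import *
grasp(550,-364.3,-4.,.2015)
E
```

```text
time_s: 36.55
ee_pos: [0.5351, -0.2906, 0.3405]
eef_rot: [3.139, -0.002, 3.07]
force: [0.4, -0.1, 0.4]
grip_width: 0.0707
grip_force: 0.0
time_s: 36.75
ee_pos: [0.5355, -0.2893, 0.3404]
eef_rot: [3.139, -0.002, 3.068]
force: [-0.6, 0.8, -0.5]
grip_width: 0.0706
grip_force: 0.0
t 36.75 shift [ 0.77 -7.42 13.88] rot [ 0.003 -0.002 -0.004]
```

```bash
python3 -m jog '[[0.75,-7.4,1,0,0,0],[0.75,-7.4,3,0,0,0],[0.75,-7.4,7,0,0,0],[0.75,-7.4,11,0,0,0],[0.75,-7.4,13.8,0,0,0],[0.75,-7.4,13.8,0,0,0],[0.75,-7.4,13.8,0,0,0]]'; python3 -m jog '[[0,0,0,0,0,0],[0,0,0,0,0,0],[0,0,0,0,0,0],[0,0,0,0,0,0]]' 0 50; python3 -m jog '[[0,0,-7,0,0,0],[0,0,-14,0,0,0],[0,0,-14,0,0,0],[0,0,-14,0,0,0],[0,0,-14,0,0,0]]'; python3 -c "
from h import *
a=sh(.06-.028-.075,-.129);plan(a,.34)"
```

```text
time_s: 37.45
ee_pos: [0.5237, -0.3601, 0.203]
eef_rot: [3.139, -0.002, 3.072]
force: [0.1, 0.3, -0.7]
grip_width: 0.0704
grip_force: 0.0
time_s: 37.85
ee_pos: [0.5231, -0.3615, 0.2039]
eef_rot: [3.14, -0.001, 3.07]
force: [-0.5, 1.0, 0.8]
grip_width: 0.0489
grip_force: 49.9
time_s: 38.35
ee_pos: [0.5229, -0.3619, 0.344]
eef_rot: [3.14, 0.0, 3.07]
force: [-0.4, -0.0, -2.0]
grip_width: 0.0496
grip_force: 49.9
t 38.35 shift [ 0.95 37.53  0.44] rot [ 0.001  0.    -0.13 ]
```

```bash
python3 -m jog '[[0.95,37.5,0,0,0,-0.13],[0.95,37.5,0,0,0,-0.13],[0.95,37.5,0,0,0,-0.13],[0.95,37.5,0,0,0,-0.13],[0.95,37.5,0,0,0,-0.13],[0.95,37.5,0,0,0,-0.13],[0.95,37.5,0,0,0,-0.13],[0.95,37.5,0,0,0,-0.13]]'; python3 -m jog '[[0,0,2,0,0,0],[0,0,2,0,0,0]]';python3 - <<'E'
from h import *
plan(sh(.06-.028-.075,-.129),.289);
E
```

```text
time_s: 39.15
ee_pos: [0.5399, 0.0161, 0.3425]
eef_rot: [3.139, -0.004, -3.081]
force: [0.2, -0.4, -1.1]
grip_width: 0.0493
grip_force: 49.9
time_s: 39.35
ee_pos: [0.5398, 0.0136, 0.3207]
eef_rot: [3.139, -0.007, -3.082]
force: [-0.4, -0.9, -1.4]
grip_width: 0.0491
grip_force: 49.9
t 39.35 shift [-0.07 -0.05  3.17] rot [ 0.002 -0.007  0.001]
```

```bash
python3 -m jog '[[0,0,2,0,0,0],[0,0,2.7,0,0,0],[0,0,3.15,0,0,0],[0,0,3.15,0,0,0],[0,0,3.15,0,0,0]]'; python3 -m jog '[[-1,0,0,0,0,0],[-2,0,0,0,0,0],[-3,0,0,0,0,0],[-4,0,0,0,0,0],[-5,0,0,0,0,0],[-6,0,0,0,0,0],[-6.8,0,0,0,0,0],[-6.8,0,0,0,0,0]]';python3 - <<'E'
from h import *
plan(sh(.06-.028,-.129),.2889)
E
```

```text
time_s: 39.85
ee_pos: [0.5405, 0.0127, 0.2934]
eef_rot: [3.14, 0.0, -3.084]
force: [0.0, -0.8, -0.8]
grip_width: 0.0494
grip_force: 49.9
time_s: 40.65
ee_pos: [0.6092, 0.0169, 0.2924]
eef_rot: [3.14, -0.0, -3.083]
force: [1.3, -0.2, -3.9]
grip_width: 0.0491
grip_force: 49.9
t 40.65 shift [-0.6   0.03  0.35] rot [ 0.002 -0.     0.   ]
```

```bash
python3 -m jog '[[0,0,0.3,0,0,0],[-0.2,0,0.33,0,0,0],[-0.4,0,0.33,0,0,0],[-0.5,0,0.33,0,0,0],[-0.6,0,0.33,0,0,0],[-0.7,0,0.33,0,0,0],[-0.7,0,0.33,0,0,0]]'; python3 -m jog '[[0,0,0,0,0,0],[0,0,0,0,0,0],[0,0,0,0,0,0]]' 70; python3 -m jog '[[0,0,-4,0,0,0],[0,0,-6,0,0,0],[0,0,-6,0,0,0],[0,0,-6,0,0,0]]' 42;python3 - <<'E'
from h import *
plan(sh(-.1215,.05)-.245*np.sin(.1)*ex,.057+.265,tilt=-.1)
E
```

```text
time_s: 41.35
ee_pos: [0.6149, 0.0172, 0.2891]
eef_rot: [3.14, -0.003, -3.083]
force: [-9.6, -0.6, -0.6]
grip_width: 0.0493
grip_force: 49.9
time_s: 41.65
ee_pos: [0.6155, 0.0173, 0.2901]
eef_rot: [3.14, 0.001, -3.083]
force: [-0.6, -0.1, 0.6]
grip_width: 0.0652
grip_force: 0.0
time_s: 42.05
ee_pos: [0.6153, 0.0172, 0.3493]
eef_rot: [3.14, 0.0, -3.083]
force: [-0.5, -0.7, -0.4]
grip_width: 0.0404
grip_force: 0.0
t 42.05 shift [17.8  17.94  2.76] rot [ 0.002 -0.1   -0.   ]
```

```bash
python3 -m jog '[[17.8,17.9,0,0,-0.1,0],[17.8,17.9,0,0,-0.1,0],[17.8,17.9,0,0,-0.1,0],[17.8,17.9,0,0,-0.1,0],[17.8,17.9,0,0,-0.1,0],[17.8,17.9,0,0,-0.1,0],[17.8,17.9,2.7,0,-0.1,0],[17.8,17.9,2.7,0,-0.1,0]]'; python3 -m jog '[[0,0,0,0,0,0],[0,0,0,0,0,0]]';python3 - <<'E'
from h import *
d=.215;t=-.1
plan(sh(-.1215,.05)+d*np.sin(t)*ex,.057+d*np.cos(t),tilt=t)
E
```

```text
time_s: 42.85
ee_pos: [0.4266, 0.1853, 0.3199]
eef_rot: [3.141, 0.094, -3.083]
force: [-0.7, -0.4, 0.6]
grip_width: 0.0394
grip_force: 0.0
time_s: 43.05
ee_pos: [0.4277, 0.1852, 0.3234]
eef_rot: [3.14, 0.1, -3.084]
force: [0.7, 0.3, 0.2]
grip_width: 0.0397
grip_force: 0.0
t 43.05 shift [0.28 0.06 5.25] rot [ 0.002 -0.    -0.001]
```

Stroke +0.25: with d = 21.5, φ = 0.12 gives (2.57, 0.16) and φ = 0.25 gives (5.32, 0.67).

```bash
python3 -m jog '[[0.3,0.06,2,0,0,0],[0.3,0.06,4,0,0,0],[0.3,0.06,5.2,0,0,0],[0.3,0.06,5.2,0,0,0],[0.3,0.06,5.2,0,0,0]]';python3 -m jog '[[0,0,0,0,0,0],[0,0,0,0,0,0],[0,0,0,0,0,0],[0,0,0,0,0,0]]' 0 25; python3 -m jog '[[-2.57,0,0.16,0,0.12,0],[-5.32,0,0.67,0,0.25,0],[-5.32,0,0.67,0,0.25,0],[-5.32,0,0.67,0,0.25,0]]';python3 -m jog '[[0,0,0,0,0,0],[0,0,0,0,0,0],[0,0,0,0,0,0]]' 42; python3 -m jog '[[0,0,-5,0,0,0],[0,0,-10,0,0,0],[0,0,-10,0,0,0],[0,0,-10,0,0,0]]' 0 ; python3 -c "
from h import *
plan([.42,-.15],.38)"
```

```text
time_s: 43.55
ee_pos: [0.4296, 0.1863, 0.2716]
eef_rot: [3.14, 0.1, -3.084]
force: [1.0, 0.9, 0.5]
grip_width: 0.0395
grip_force: 0.0
time_s: 43.95
ee_pos: [0.4295, 0.1858, 0.2714]
eef_rot: [3.141, 0.1, -3.083]
force: [0.5, -10.4, 5.6]
grip_width: 0.0176
grip_force: 25.0
time_s: 44.35
ee_pos: [0.4835, 0.1889, 0.2699]
eef_rot: [3.141, -0.151, -3.083]
force: [0.3, -8.1, 6.6]
grip_width: 0.0179
grip_force: 25.0
time_s: 44.65
ee_pos: [0.4827, 0.1896, 0.2696]
eef_rot: [3.14, -0.15, -3.083]
force: [0.4, 0.4, 0.1]
grip_width: 0.0375
grip_force: 0.0
time_s: 45.05
ee_pos: [0.4977, 0.1902, 0.369]
eef_rot: [3.139, -0.149, -3.083]
force: [-1.1, 0.0, -0.4]
grip_width: 0.0109
grip_force: 0.0
t 45.05 shift [  9.81 -33.51   0.28] rot [ 0.002 -0.149  0.   ]
```

```bash
python3 -m jog '[[9.8,-33.5,0,0,-0.149,0],[9.8,-33.5,0,0,-0.149,0],[9.8,-33.5,0,0,-0.149,0],[9.8,-33.5,0,0,-0.149,0],[9.8,-33.5,0,0,-0.149,0],[9.8,-33.5,0,0,-0.149,0],[9.8,-33.5,0,0,-0.149,0],[9.8,-33.5,0,0,-0.149,0]]'; python3 - <<'E'
from h import *
c=cam('top');s=cam('side')
for y in(.05,0,-.05): wheelang(c,y,(190,198,258,232))
for q in cassettes(c,(160,130,280,200),z=.097,show=False):
    d=np.array(q[:2])/1000-O;print(np.round([d@ex-.06,d@ey,*(np.array(q[2:4])/1000)],4),q[4])
v=np.zeros((600,800,3),np.uint8)
v[:,:400]=cv2.resize(c['img'][130:232,160:278],(400,346),interpolation=cv2.INTER_CUBIC)[:346].repeat(1,0) if 0 else 0
v[:346,:400]=cv2.resize(c['img'][130:232,160:278],(400,346),interpolation=cv2.INTER_CUBIC)
v[:346,400:]=cv2.resize(s['img'][160:270,150:300],(400,346),interpolation=cv2.INTER_CUBIC)
v[350:,:500]=cv2.resize(c['img'][198:232,190:258],(500,250),interpolation=cv2.INTER_CUBIC)
cv2.imwrite('pics/r7.png',v)
plan(sh(-.121,-.132),.31)
E
```

```text
time_s: 45.85
ee_pos: [0.4192, -0.154, 0.3814]
eef_rot: [3.14, -0.003, -3.089]
force: [-0.2, 0.2, -0.3]
grip_width: 0.0001
grip_force: 0.0
facet angle 0.717 span 0.38 1.05 24
facet angle None span   0
facet angle 0.011 span -0.25 0.25 26
[-0.0023  0.0449  0.1143  0.0486] 1.8827978372573853
t 45.95 shift [-5.13 15.33  7.16] rot [ 0.003 -0.003 -0.002]
```

View pics/r7.png

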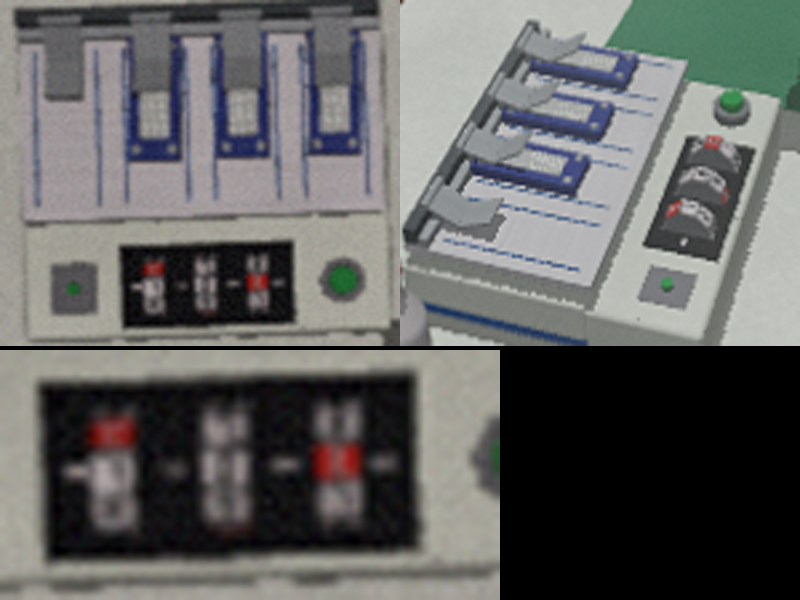

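The picture shows all three cassettes squarely under clips 2–4, with red at +0.65 (hundreds), −1.26 (tens) and 0 (units), which reads 1 8 0. Now for the start button.

```bash
python3 -m jog '[[-5.1,15.3,0,0,0,0],[-5.1,15.3,0,0,0,0],[-5.1,15.3,2,0,0,0],[-5.1,15.3,6,0,0,0],[-5.1,15.3,7.1,0,0,0],[-5.1,15.3,7.1,0,0,0],[-5.1,15.3,7.1,0,0,0]]'; python3 -c "
from h import *
plan(sh(-.121,-.132),.2755)"
```

```text
time_s: 46.65
ee_pos: [0.4627, 0.0056, 0.3127]
eef_rot: [3.14, -0.001, -3.083]
force: [0.4, -0.1, 0.5]
grip_width: 0.0003
grip_force: 0.0
t 46.65 shift [-0.    0.    3.72] rot [ 0.002 -0.001 -0.   ]
```

```bash
python3 -m jog '[[0,0,1.5,0,0,0],[0,0,2.8,0,0,0],[0,0,3.3,0,0,0],[0,0,3.6,0,0,0],[0,0,3.8,0,0,0],[0,0,3.8,0,0,0],[0,0,3.8,0,0,0]]'
```

```text
time_s: 47.35
ee_pos: [0.4627, 0.0055, 0.2753]
eef_rot: [3.141, 0.0, -3.083]
force: [-5.4, -3.6, 13.0]
grip_width: 0.0008
grip_force: 6.5
```

```bash
python3 -m jog '[[0,0,-3,0,0,0],[0,0,-8,0,0,0],[0,0,-10,0,0,0],[8,-12,-10,0,0,0],[8,-12,-10,0,0,0],[8,-12,-10,0,0,0],[8,-12,-10,0,0,0]]'; python3 -m jog '[[0,0,0,0,0,0],[0,0,0,0,0,0],[0,0,0,0,0,0]]'; python3 - <<'E'
from h import *
c=cam('top')
for y in(.05,-.05): wheelang(c,y,(190,198,258,232))
print(ctrl.hand_in())
E
```

```text
time_s: 48.05
ee_pos: [0.3878, -0.1217, 0.3745]
eef_rot: [3.141, -0.0, -3.088]
force: [0.3, -0.3, 0.7]
grip_width: 0.0005
grip_force: 0.0
time_s: 48.35
ee_pos: [0.3902, -0.1179, 0.3737]
eef_rot: [3.14, -0.001, -3.082]
force: [0.3, -0.6, 0.1]
grip_width: 0.0005
grip_force: 0.0
facet angle 0.717 span 0.37 1.06 26
facet angle 0.011 span -0.25 0.25 26
the job is handed in; nothing more can be done
None
```

The job is handed in at about 48 s, with no verdict returned: all three cassettes are clipped in bays 2–4, the wheels read 1 8 0, and the start button was pressed to its stop (13 N) and let go.

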